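Rack the mounting plates and clip them fast

TASK

Rack the articulator mounting plates for the cleaning bath: thread every red plate onto the post with the red foot and every blue plate onto the post with the blue foot, white keys up, so that they lie flat on one another. Then lock each stack with the spring clip of its colour: squeeze it open, push it onto the post until the post is fully home in its jaws, lower it until you feel it rest on the top plate, and let it grip. Leave the two loose plaster models where they are.

Things in the scene. Friction and masses are not known exactly. Their poses are not given: they have to be found in the camera images.
- stand_red: fixed stand with a red foot: round foot 72 mm across and 10 mm high, with an upright round steel post 10 mm thick in its middle, red-tipped, whose top is 72 mm above the bench. Origin: centre of the foot's underside, on the bench; z up along the post
- post_red (a point): centre of the top end of the red-tipped post, on its axis, 72 mm above the bench
- stand_blue: fixed stand with a blue foot: round foot 72 mm across and 10 mm high, with an upright round steel post 10 mm thick in its middle, blue-tipped, whose top is 72 mm above the bench. Origin: centre of the foot's underside, on the bench; z up along the post
- post_blue (a point): centre of the top end of the blue-tipped post, on its axis, 72 mm above the bench
- red0: loose red mounting plate, a plastic disc 60 mm across and 12 mm thick with a 16 mm hole through its middle, about 45 g, lying flat on the bench with its three white keys (0.4 mm high strips) up; may be absent. Origin: centre of its underside; z is its upward axis
- red1: loose red mounting plate, a plastic disc 60 mm across and 12 mm thick with a 16 mm hole through its middle, about 45 g, lying flat on the bench with its three white keys (0.4 mm high strips) up; may be absent. Origin: centre of its underside; z is its upward axis
- red2: loose red mounting plate, a plastic disc 60 mm across and 12 mm thick with a 16 mm hole through its middle, about 45 g, lying flat on the bench with its three white keys (0.4 mm high strips) up; may be absent. Origin: centre of its underside; z is its upward axis
- blue0: loose blue mounting plate, a plastic disc 60 mm across and 12 mm thick with a 16 mm hole through its middle, about 45 g, lying flat on the bench with its three white keys (0.4 mm high strips) up; may be absent. Origin: centre of its underside; z is its upward axis
- blue1: loose blue mounting plate, a plastic disc 60 mm across and 12 mm thick with a 16 mm hole through its middle, about 45 g, lying flat on the bench with its three white keys (0.4 mm high strips) up; may be absent. Origin: centre of its underside; z is its upward axis
- blue2: loose blue mounting plate, a plastic disc 60 mm across and 12 mm thick with a 16 mm hole through its middle, about 45 g, lying flat on the bench with its three white keys (0.4 mm high strips) up; may be absent. Origin: centre of its underside; z is its upward axis
- clip_red: loose spring clip like a clothes peg, 60 g, red handles, steel jaws, lying on its side so it opens horizontally; 20 mm thick, 95 mm long. Origin: on its upright hinge axis, at the underside. Frame of its right (-y) arm: at rest symmetrical about x, jaws to +x (36 mm), handles to -x in a V. With the jaws open by q its middle line is turned q/2 from x, counter-clockwise from above
- clip_red_jaw (a joint): opening q of the jaws, rad: 0 shut on nothing, 0.2 holding a 10 mm post, 0.6 fully open (stop). A spring shuts them. At rest the handles' outer faces are 47 mm apart 31 mm behind the hinge, 59 mm at the rear end. Squeezed fully (11 N; 20 to 40 N is fine) they are parallel, 26 mm apart, 4 to 62 mm behind the hinge: grip about 40 mm behind it
- clip_red_seat (a point): where a post's axis lies in the jaw pocket when fully home and the clip is let go: 22 mm ahead of the hinge, at the level of the clip's underside. Fully open, the jaws gape 19 mm at their lips (28 to 33 mm ahead of the hinge); a 10 mm post pushed in meets the throat stop with its axis 21 mm ahead of the hinge
- clip_blue: loose spring clip like a clothes peg, 60 g, blue handles, steel jaws, lying on its side so it opens horizontally; 20 mm thick, 95 mm long. Origin: on its upright hinge axis, at the underside. Frame of its right (-y) arm: at rest symmetrical about x, jaws to +x (36 mm), handles to -x in a V. With the jaws open by q its middle line is turned q/2 from x, counter-clockwise from above
- clip_blue_jaw (a joint): opening q of the jaws, rad: 0 shut on nothing, 0.2 holding a 10 mm post, 0.6 fully open (stop). A spring shuts them. At rest the handles' outer faces are 47 mm apart 31 mm behind the hinge, 59 mm at the rear end. Squeezed fully (11 N; 20 to 40 N is fine) they are parallel, 26 mm apart, 4 to 62 mm behind the hinge: grip about 40 mm behind it
- clip_blue_seat (a point): where a post's axis lies in the jaw pocket when fully home and the clip is let go: 22 mm ahead of the hinge, at the level of the clip's underside. Fully open, the jaws gape 19 mm at their lips (28 to 33 mm ahead of the hinge); a 10 mm post pushed in meets the throat stop with its axis 21 mm ahead of the hinge
- cast_a: bystander: loose white plaster model of a jaw, about 68 mm across, 30 mm high, lying on the bench; origin at the centre of its underside. (A fixed articulator, 125 mm high, stands beyond the work on the right)
- cast_b: bystander: another such plaster model
Things that resemble listed ones, but are neither listed nor needed, are in the scene too. Leave any brown or green look-alike of the blue2 alone.

How it is judged:
By the outcome, as a careful person would: the job done as asked, in the order asked, and still so for the second after the job is handed in, with the robot touching nothing.
Of red0, red1, red2 only 2 to 3 are there at a start; the rules pass over those that are not, and their reading is None.
Of blue0, blue1, blue2 only 2 to 3 are there at a start; the rules pass over those that are not, and their reading is None.
At some moment in a run one of red0, red1, red2, blue0, blue1, blue2, clip_red, clip_blue may be knocked a few centimetres aside while the robot is not near it.
It also fails if it takes over 210 s, if anything falls off the work surface, if the arm or the gripper's body presses on something with over 40 N, if the wrist force passes 120 N, or if a joint passes its speed limit or range.

ROBOT

A 6-joint arm with a two-finger parallel gripper is mounted at the origin on the work surface. World frame = base frame: x ahead of the robot, y to its left, z up, the work surface at z = 0. Lengths are in m, angles in rad, forces in N, time in s.
With the tool pointing down it reaches from about 0.35 to 0.85 m from the base axis. Payload 8.1 kg.
Tool frame: the origin (TCP) lies midway between the tips of the shut fingers; the grasp point (between the pads) lies 19 mm behind it (arm.tcp_to_grasp is the distance from the TCP to the grasp point, in m); z points along the fingers, y is the line along which they close (so a half turn about z gives the same grasp; the last joint's range is limited). The gripper opens to 85 mm and grips with 20 to 120 N. Pads are 22 mm wide; open, the fingers measure 114 mm over their backs; the gripper's body (76 mm by 85 mm) begins 54 mm behind the grasp point. The pads swing forward as they close: fully open they stand 13 mm farther back than shut.
Start: joints at [1.125, 0.13, 1.488, -0, 1.523, -0.085], TCP at [0.212, 0.561, 0.231] pointing down, gripper open.
Joint ranges: [-2.96, 2.96], [-0.89, 2.26], [0.02, 2.5], [-1.34, 4.48], [0, 2.73], [-2.66, 2.66]. Speed limits (rad/s): [2.39, 2.39, 2.79, 3.14, 3.14, 3.14].

INTERFACE

Orientations are given as a unit quaternion [w, x, y, z].
In Python, from cell import arm gives the robot as it stands.
- The arm moves only by the tool drive_tool, never from a script. Its argument "moves" is a list of rows, each an object with "travel": the shift along the tool's x, y, z in m, a list of three; "yaw": the turn about the tool's z in degrees; "hand": the finger opening in m, from 0 to 0.0854. In form: [{"travel": [tx, ty, tz], "yaw": yaw, "hand": hand}, ...]. A call has 1 to 10 rows; each row is the pose to reach, as a shift and turn from the pose commanded when the call began, along the tool's axes at that moment; what a row does not reach only later rows make up. A row lasts 1/12 s, in which the tool goes at most 41.7 mm and 7.16 degrees, less where a joint would pass 70% of its speed; a pose out of reach is approached as far as the arm can. A call with a gripper value outside its range is refused whole. The fingers move at their own pace and stop on an object; "newtons" is the grip in N (left out, the last holds). Time passes only in rows, so rows that repeat a pose let the fingers close. It gives the time, the measured TCP pose, the force, the opening and the grip force at its end, in the units of the state.
- arm.sense(): the state, without advancing time (a new reading comes with each control period).
- arm.read_camera(name): name is "side" or "top"; returns the picture (384x512x3 uint8, red, green, blue); there is no depth.
- arm.calibration(name): a dict with "fx", "fy", "cx", "cy" (pixels), "rvec" (rotation vector, rad) and "tvec" (3), from world to camera coordinates, as OpenCV has them. Camera axes: x right, y down, z forward; pixel columns grow to the right and rows downward; lengths in m; the calibration is good to about 2 mm. A picture is of the moment at which its call begins. calibration takes no time and is no camera call.
- arm.hand_in(): hands the job in; it is judged then, once.
The state is a dict: "clock": time; "joint_pos": joint angles; "joint_velocities": joint speeds; "tau": joint torques, N m; "eef_pos": TCP position; "ee_rot": TCP orientation; "contact_force": force on the tool from outside, world axes, zero at the start; "torque": the same for the moment, N m; "finger_gap": finger opening in m; "gripper_force": force on a finger pad.
Only numpy, scipy, OpenCV 4.12 (cv2) and the standard library are available. Lean on these libraries where they do the work, as an engineer would, in place of code of your own. Each camera call takes 0.05 s, during which the arm holds its last target. There are 200 camera calls.

## Working session

There is one attempt and no reset: what is moved stays moved. The work goes in short steps, Python scripts to look and compute and a tool call to move; the robot and the scene stay as the last step left them, time stands still between calls to the robot, and variables do not carry over. Pictures are saved under pics/ and viewed, at most 14 in all, crops included, and the job is handed in when it is done.

Besides the shell and the picture viewer there is one more tool, called in YAML: its name, and indented under it one key for each argument. drive_tool: Moves the arm, as the interface text tells. Its arguments: {"type":"object","properties":{"moves":{"type":"array"},"newtons":{"type":"number"}},"required":["moves"]}

```bash
mkdir -p pics; ls; cat > h.py <<'E'
import numpy as np, cv2
from cell import arm
from scipy.spatial.transform import Rotation as R
def cal(n):
    c=arm.calibration(n); K=np.array([[c['fx'],0,c['cx']],[0,c['fy'],c['cy']],[0,0,1]]); return K,np.array(c['rvec'],float),np.array(c['tvec'],float)
def px2w(n,uv,z):
    K,r,t=cal(n); M=R.from_rotvec(r).as_matrix(); d=M.T@np.linalg.inv(K)@np.array([uv[0],uv[1],1.]); o=-M.T@t
    return o+d*(z-o[2])/d[2]
def w2px(n,p):
    K,r,t=cal(n); return cv2.projectPoints(np.array(p,float).reshape(-1,1,3),r,t,K,None)[0].reshape(-1,2)
def tool(target):  # shift in tool axes from current measured pose
    s=arm.sense(); q=s['ee_rot']; M=R.from_quat([q[1],q[2],q[3],q[0]]).as_matrix()
    return M.T@(np.array(target)-s['eef_pos'])
E
python3 - <<'E'
from h import *
for n in('top','side'):
    im=arm.read_camera(n); cv2.imwrite(f'pics/{n}0.png',cv2.resize(im[:,:,::-1],(800,600),interpolation=cv2.INTER_CUBIC)); np.save(n+'0',im)
    K,r,t=cal(n); print(n,K.tolist(),(-R.from_rotvec(r).as_matrix().T@t))
print(arm.sense(), arm.tcp_to_grasp)
E
```

```text
pics
top [[393.2571475773126, 0.0, 249.95757703753145], [0.0, 393.2571475773126, 188.33908833360834], [0.0, 0.0, 1.0]] [ 0.45194664 -0.04266901  1.3477536 ]
side [[383.7643103702036, 0.0, 255.146702849855], [0.0, 383.7643103702036, 187.5454128080379], [0.0, 0.0, 1.0]] [ 0.53234357 -0.72621736  0.83250522]
{'clock': 0.1, 'joint_pos': array([ 1.12459208e+00,  1.31093806e-01,  1.48917244e+00, -1.32533363e-05,
        1.52304551e+00, -8.54024055e-02]), 'joint_velocities': array([ 0.00158635, -0.00062191, -0.0026158 , -0.00075973, -0.00027749,
        0.00023616]), 'tau': array([ 1.56075130e-03, -5.70949030e+01, -5.01944590e+01, -9.67197889e-05,
        8.00952403e-03,  2.51154984e-05]), 'eef_pos': array([0.21157795, 0.56091052, 0.23034335]), 'ee_rot': array([-2.19403356e-04,  1.79423621e-01,  9.83771531e-01, -8.31100308e-04]), 'contact_force': array([ 0.31541404,  0.30862782, -0.31050944]), 'torque': array([-0.04815733,  0.04966101, -0.01140561]), 'gripper_force': 0.0, 'finger_gap': 0.08527867741536807} 0.0187
```

View pics/top0.png

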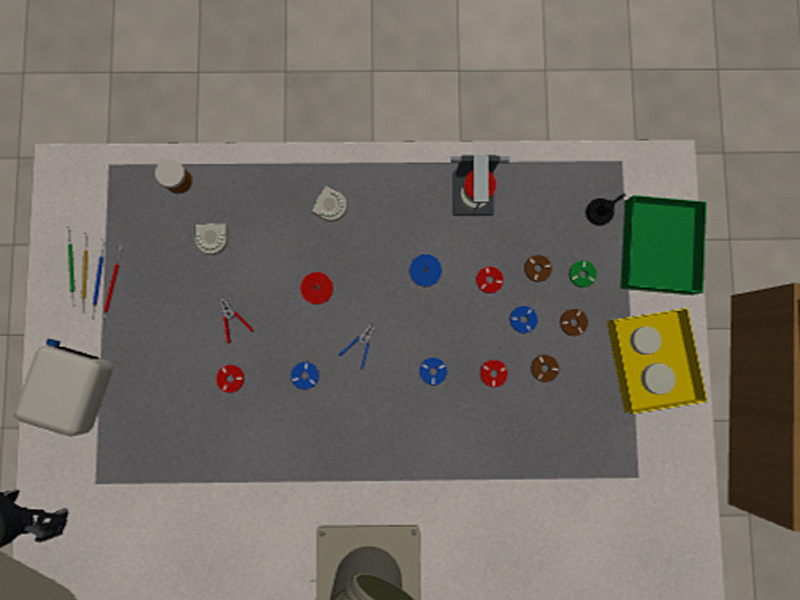

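View pics/side0.png

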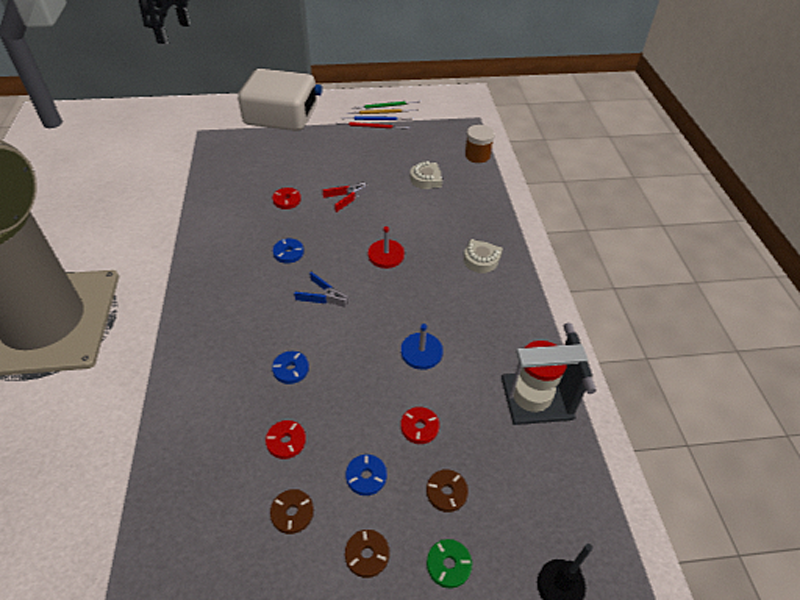

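The top view (800×600) shows red discs at (490,280), (493,374) and (230,379), and blue discs at (523,320), (433,371) and (304,376). The stands are larger and keyless: red at (317,288), blue at (426,270). The clips are red at (235,320) and blue at (358,345). The brown discs at (538,268), (573,322) and (545,368) and the green one at (583,273) don't fit the description. I'll measure with both cameras and confirm the plates in an enlarged crop.

```bash
cat >> h.py <<'E'
def mask(im,col):
    h=cv2.cvtColor(im,cv2.COLOR_RGB2HSV); H,S,V=h[...,0],h[...,1],h[...,2]
    hue=((H<5)|(H>173)) if col=='red' else ((H>100)&(H<125))
    return (hue&(S>150)&(V>70)).astype(np.uint8)
def blobs(n,col,im=None,amin=25):
    im=arm.read_camera(n) if im is None else im
    out=[]
    for c in cv2.findContours(mask(im,col),cv2.RETR_EXTERNAL,cv2.CHAIN_APPROX_NONE)[0]:
        a=cv2.contourArea(c)
        if a<amin: continue
        f=np.zeros(im.shape[:2],np.uint8); cv2.drawContours(f,[cv2.convexHull(c)],-1,1,-1)
        m=cv2.moments(f,True); uv=(m['m10']/m['m00'],m['m01']/m['m00'])
        out.append((m['m00'],np.round(uv,1),np.round(px2w(n,uv,.006)[:2],4)))
    return sorted(out,key=lambda o:-o[0])
E
python3 - <<'E'
from h import *
T=np.load('top0.npy')
for n in('top','side'):
    for c in('red','blue'):
        print(n,c); [print('  ',int(a),uv,p) for a,uv,p in blobs(n,c,np.load(n+'0.npy'))]
cv2.imwrite('pics/c1.png',cv2.resize(T[160:260,125:385,::-1],(780,300),interpolation=cv2.INTER_CUBIC))
E
```

```text
top red
   343 [202.1 184. ] [0.6161 0.1106]
   248 [315.5 238.6] [ 0.4265 -0.2742]
   246 [146.7 241.9] [0.4206 0.2966]
   236 [313.  178.6] [ 0.6318 -0.2709]
   93 [ 70.9 183.3] [0.6221 0.5597]
   85 [299.9 117.4] [ 0.8485 -0.2308]
   51 [314.2 117.6] [ 0.8473 -0.2811]
top blue
   331 [271.8 172.5] [ 0.6541 -0.1295]
   240 [276.8 237.2] [ 0.4324 -0.143 ]
   238 [194.7 240. ] [0.4257 0.1347]
   236 [334.8 204. ] [ 0.5433 -0.3434]
   78 [ 62.4 179.3] [0.6363 0.5894]
side red
   520 [182.4 280.8] [ 0.4257 -0.2732]
   465 [268.4 271.8] [ 0.6311 -0.2702]
   353 [246.7 161.9] [0.6157 0.1106]
   211 [349.7 237.6] [ 0.8549 -0.1928]
   209 [182.8 126.4] [0.4193 0.2986]
   94 [214.1 122.3] [0.5242 0.3114]
   82 [220.1 128.7] [0.5428 0.2756]
   77 [236.7  79.6] [0.621  0.5627]
   75 [345.1 220. ] [ 0.8583 -0.1359]
side blue
   551 [233.7 303.4] [ 0.5421 -0.3417]
   489 [269.5 223.9] [ 0.6535 -0.1288]
   395 [185.3 234.7] [ 0.4315 -0.1416]
   240 [184.3 159.8] [0.4259 0.1375]
   117 [198.5 189.9] [0.4675 0.01  ]
```

View pics/c1.png

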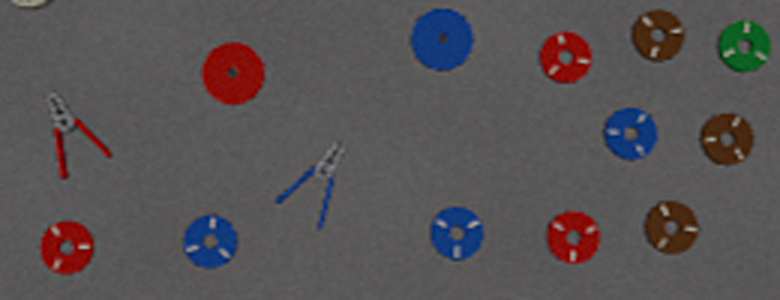

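Confirmed: each of the six red and blue discs has three white keys, the two larger ones are the stand feet, and both cameras agree within 2 mm. I'll start with the left red plate.

```bash
python3 - <<'E'
from h import *
print(tool([.42,.2976,.10]))
E
```

```text
[-0.28797498 -0.17255548  0.13060087]
```

drive_tool:
  moves:
    - {"travel": [-0.288, -0.1725, 0.03], "yaw": -20.7, "hand": 0.085}
    - {"travel": [-0.288, -0.1725, 0.03], "yaw": -20.7, "hand": 0.085}
    - {"travel": [-0.288, -0.1725, 0.03], "yaw": -20.7, "hand": 0.085}
    - {"travel": [-0.288, -0.1725, 0.03], "yaw": -20.7, "hand": 0.085}
    - {"travel": [-0.288, -0.1725, 0.03], "yaw": -20.7, "hand": 0.085}
    - {"travel": [-0.288, -0.1725, 0.06], "yaw": -20.7, "hand": 0.085}
    - {"travel": [-0.288, -0.1725, 0.1], "yaw": -20.7, "hand": 0.085}
    - {"travel": [-0.288, -0.1725, 0.13], "yaw": -20.7, "hand": 0.085}
    - {"travel": [-0.288, -0.1725, 0.17], "yaw": -20.7, "hand": 0.085}
    - {"travel": [-0.288, -0.1725, 0.19], "yaw": -20.7, "hand": 0.085}
  newtons: 30

```text
clock: 0.93
eef_pos: [0.4179, 0.3022, 0.0646]
ee_rot: [0.001, 0.001, 1.0, 0.0]
contact_force: [0.6, 0.7, -0.6]
finger_gap: 0.0848
gripper_force: 0.0
```

```bash
python3 - <<'E'
from h import *
s=arm.sense();print(s['eef_pos'],s['ee_rot'],tool([.42,.2976,.0]))
E
```

```text
[0.41785011 0.3021938  0.06460384] [1.15813562e-03 7.50300833e-04 9.99998943e-01 4.58817137e-04] [-0.00200719 -0.00464996  0.06460442]
```

drive_tool:
  moves:
    - {"travel": [0, 0, 0.01], "yaw": 0, "hand": 0.068}
    - {"travel": [0, 0, 0.025], "yaw": 0, "hand": 0.068}
    - {"travel": [0, 0, 0.035], "yaw": 0, "hand": 0.068}
    - {"travel": [0, 0, 0.04], "yaw": 0, "hand": 0.068}
    - {"travel": [0, 0, 0.04], "yaw": 0, "hand": 0.068}
    - {"travel": [0, 0, 0.04], "yaw": 0, "hand": 0.068}
    - {"travel": [0, 0, 0.042], "yaw": 0, "hand": 0.068}
    - {"travel": [0, 0, 0.042], "yaw": 0, "hand": 0.068}

```text
clock: 1.6
eef_pos: [0.4167, 0.3044, 0.0242]
ee_rot: [0.001, -0.0, 1.0, 0.0]
contact_force: [-0.4, -0.3, -0.0]
finger_gap: 0.0681
gripper_force: 0.0
```

```bash
python3 - <<'E'
from h import *
arm.read_camera('top')
s=arm.sense();print(s['eef_pos'],s['joint_velocities'],s['ee_rot'],tool([.42,.2976,.0]))
E
```

```text
[0.41659184 0.30420171 0.02408336] [-0.00075364  0.00184075  0.00371761 -0.0003425   0.00046152  0.0001518 ] [ 6.43368006e-04 -4.11580449e-04  9.99999638e-01  3.75629960e-04] [-0.00337173 -0.0066226   0.02408275]
```

drive_tool:
  moves:
    - {"travel": [-0.0034, -0.0066, 0.01], "yaw": 0, "hand": 0.068}
    - {"travel": [-0.0034, -0.0066, 0.018], "yaw": 0, "hand": 0.068}
    - {"travel": [-0.0034, -0.0066, 0.022], "yaw": 0, "hand": 0.068}
    - {"travel": [-0.0034, -0.0066, 0.025], "yaw": 0, "hand": 0.068}
    - {"travel": [-0.0034, -0.0066, 0.027], "yaw": 0, "hand": 0.068}
    - {"travel": [-0.0034, -0.0066, 0.027], "yaw": 0, "hand": 0.068}
    - {"travel": [-0.0034, -0.0066, 0.027], "yaw": 0, "hand": 0.068}

```text
clock: 2.23
eef_pos: [0.4194, 0.2971, -0.0039]
ee_rot: [-0.0, -0.0, 1.0, -0.0]
contact_force: [-0.4, -0.3, 0.1]
finger_gap: 0.0682
gripper_force: 0.0
```

drive_tool:
  moves:
    - {"travel": [0, 0, 0], "yaw": 0, "hand": 0.05}
    - {"travel": [0, 0, 0], "yaw": 0, "hand": 0.05}
    - {"travel": [0, 0, 0], "yaw": 0, "hand": 0.05}
    - {"travel": [0, 0, 0], "yaw": 0, "hand": 0.05}
    - {"travel": [0, 0, 0], "yaw": 0, "hand": 0.05}
  newtons: 30

```text
clock: 2.65
eef_pos: [0.4198, 0.2974, -0.0031]
ee_rot: [0.0, -0.0, 1.0, 0.0]
contact_force: [-2.2, -0.4, 5.1]
finger_gap: 0.0591
gripper_force: 31.9
```

drive_tool:
  moves:
    - {"travel": [0, 0, -0.03], "yaw": 0, "hand": 0.05}
    - {"travel": [0, 0, -0.06], "yaw": 0, "hand": 0.05}
    - {"travel": [-0.03, -0.03, -0.095], "yaw": 0, "hand": 0.05}
    - {"travel": [-0.055, -0.055, -0.1], "yaw": 0, "hand": 0.05}
    - {"travel": [-0.08, -0.08, -0.1], "yaw": 0, "hand": 0.05}
    - {"travel": [-0.108, -0.104, -0.1], "yaw": 0, "hand": 0.05}
    - {"travel": [-0.135, -0.13, -0.1], "yaw": 0, "hand": 0.05}
    - {"travel": [-0.16, -0.155, -0.1], "yaw": 0, "hand": 0.05}
    - {"travel": [-0.18, -0.175, -0.1], "yaw": 0, "hand": 0.05}
    - {"travel": [-0.19, -0.182, -0.1], "yaw": 0, "hand": 0.05}

```text
clock: 3.48
eef_pos: [0.612, 0.1118, 0.0964]
ee_rot: [0.001, 0.001, 1.0, -0.0]
contact_force: [0.4, 1.2, -0.3]
finger_gap: 0.0591
gripper_force: 32.7
```

drive_tool:
  moves:
    - {"travel": [-0.006, -0.005, 0], "yaw": 0, "hand": 0.05}
    - {"travel": [-0.006, -0.005, 0], "yaw": 0, "hand": 0.05}
    - {"travel": [-0.006, -0.005, 0], "yaw": 0, "hand": 0.05}

```text
clock: 3.73
eef_pos: [0.6152, 0.1106, 0.0959]
ee_rot: [-0.0, -0.0, 1.0, 0.0]
contact_force: [-0.1, 0.4, 0.1]
finger_gap: 0.0592
gripper_force: 32.7
```

```bash
python3 - <<'E'
from h import *
T,S=arm.read_camera('top'),arm.read_camera('side')
s=arm.sense();print(s['eef_pos'],s['finger_gap'],tool([.616,.1106,.03]))
a=cv2.resize(T[140:230,150:270,::-1],(480,360),interpolation=cv2.INTER_CUBIC)
a=cv2.resize(T[145:220,155:255,::-1],(400,300),interpolation=cv2.INTER_CUBIC)
b=cv2.resize(S[100:175,195:295,::-1],(400,300),interpolation=cv2.INTER_CUBIC)
cv2.imwrite('pics/p1.png',np.hstack([a,b]))
for p in ([.616,.1106,.072],[*s['eef_pos'][:2],s['eef_pos'][2]+.009]): print(w2px('side',p))
E
```

```text
[0.61472518 0.11120722 0.09598937] 0.058430623052157724 [-0.00132089 -0.0006226   0.06598832]
[[246.85871323 145.87181082]]
[[246.42524706 137.19100741]]
```

View pics/p1.png

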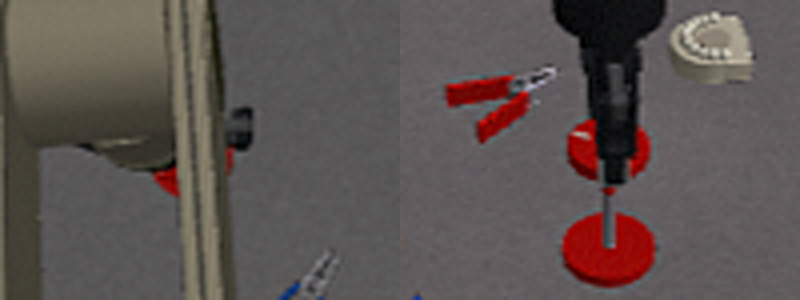

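The side crop shows the plate centred over the red post (x≈608 for both), so I'll lower it in steps.

drive_tool:
  moves:
    - {"travel": [-0.001, -0.0005, 0.01], "yaw": 0, "hand": 0.05}
    - {"travel": [-0.001, -0.0005, 0.018], "yaw": 0, "hand": 0.05}
    - {"travel": [-0.001, -0.0005, 0.023], "yaw": 0, "hand": 0.05}
    - {"travel": [-0.001, -0.0005, 0.027], "yaw": 0, "hand": 0.05}
    - {"travel": [-0.001, -0.0005, 0.031], "yaw": 0, "hand": 0.05}
    - {"travel": [-0.001, -0.0005, 0.034], "yaw": 0, "hand": 0.05}

```text
clock: 4.33
eef_pos: [0.6162, 0.1097, 0.0614]
ee_rot: [-0.0, -0.0, 1.0, -0.0]
contact_force: [-0.5, -0.1, -0.8]
finger_gap: 0.0588
gripper_force: 32.7
```

drive_tool:
  moves:
    - {"travel": [0, 0.0005, 0.02], "yaw": 0, "hand": 0.05}
    - {"travel": [0, 0.0005, 0.038], "yaw": 0, "hand": 0.05}
    - {"travel": [0, 0.0005, 0.046], "yaw": 0, "hand": 0.05}
    - {"travel": [0, 0.0005, 0.05], "yaw": 0, "hand": 0.05}
    - {"travel": [0, 0.0005, 0.052], "yaw": 0, "hand": 0.05}
    - {"travel": [0, 0.0005, 0.052], "yaw": 0, "hand": 0.05}

```text
clock: 4.83
eef_pos: [0.6169, 0.1102, 0.0104]
ee_rot: [0.0, -0.0, 1.0, 0.0]
contact_force: [0.0, 0.1, 0.4]
finger_gap: 0.0591
gripper_force: 32.7
```

drive_tool:
  moves:
    - {"travel": [0, 0, 0], "yaw": 0, "hand": 0.078}
    - {"travel": [0, 0, 0], "yaw": 0, "hand": 0.078}
    - {"travel": [0, 0, -0.001], "yaw": 0, "hand": 0.078}
    - {"travel": [0, 0, -0.04], "yaw": 0, "hand": 0.078}
    - {"travel": [0, 0, -0.075], "yaw": 0, "hand": 0.078}
    - {"travel": [0.02, 0, -0.09], "yaw": 0, "hand": 0.078}
    - {"travel": [0.05, 0.005, -0.09], "yaw": 0, "hand": 0.078}
    - {"travel": [0.09, 0.01, -0.09], "yaw": 0, "hand": 0.078}
    - {"travel": [0.13, 0.015, -0.09], "yaw": 0, "hand": 0.078}
    - {"travel": [0.165, 0.02, -0.08], "yaw": 0, "hand": 0.068}

```text
clock: 5.67
eef_pos: [0.4513, 0.1305, 0.0923]
ee_rot: [0.002, -0.0, 1.0, 0.0]
contact_force: [0.2, 1.6, 1.4]
finger_gap: 0.0684
gripper_force: 0.0
```

drive_tool:
  moves:
    - {"travel": [0.02, 0.005, 0], "yaw": 0, "hand": 0.068}
    - {"travel": [0.02, 0.005, 0], "yaw": 0, "hand": 0.068}
    - {"travel": [0.02, 0.005, 0], "yaw": 0, "hand": 0.068}

```text
clock: 5.92
eef_pos: [0.4313, 0.1355, 0.0909]
ee_rot: [0.001, -0.001, 1.0, 0.0]
contact_force: [0.5, -0.5, 0.5]
finger_gap: 0.0678
gripper_force: 0.0
```

```bash
cat >> h.py <<'E'
def look():
    for n in('top','side'):
        for c in('red','blue'):
            print(n,c,*[f'{int(a)}:{p[0]:.4f},{p[1]:.4f}' for a,uv,p in blobs(n,c) if p[0]<.7 and p[1]<.45])
    s=arm.sense(); print(s['clock'],s['eef_pos'].round(4),s['contact_force'].round(1),s['finger_gap'])
E
python3 - <<'E'
from h import *
look(); print(tool([.4258,.136,-.003]))
E
```

```text
top red 343:0.6161,0.1106 243:0.4265,-0.2748 236:0.6318,-0.2709
top blue 331:0.6541,-0.1295 239:0.4325,-0.1430 237:0.5433,-0.3433
side red 518:0.4258,-0.2732 466:0.6310,-0.2702 371:0.6162,0.1125 93:0.5242,0.3112 82:0.5428,0.2756
side blue 551:0.5421,-0.3417 493:0.6533,-0.1290 391:0.4316,-0.1413 239:0.4258,0.1374 117:0.4675,0.0100
6.1167 [0.433 0.135 0.091] [-0.2 -0.7  0. ] 0.06776506824734027
[0.00734971 0.00098268 0.09397133]
```

drive_tool:
  moves:
    - {"travel": [0.007, 0.001, 0.04], "yaw": 0, "hand": 0.068}
    - {"travel": [0.007, 0.001, 0.07], "yaw": 0, "hand": 0.068}
    - {"travel": [0.007, 0.001, 0.085], "yaw": 0, "hand": 0.068}
    - {"travel": [0.007, 0.001, 0.09], "yaw": 0, "hand": 0.068}
    - {"travel": [0.007, 0.001, 0.093], "yaw": 0, "hand": 0.068}
    - {"travel": [0.007, 0.001, 0.093], "yaw": 0, "hand": 0.05}
    - {"travel": [0.007, 0.001, 0.093], "yaw": 0, "hand": 0.05}
    - {"travel": [0.007, 0.001, 0.093], "yaw": 0, "hand": 0.05}
    - {"travel": [0.007, 0.001, 0.093], "yaw": 0, "hand": 0.05}
    - {"travel": [0.007, 0.001, 0.093], "yaw": 0, "hand": 0.05}

```text
clock: 6.95
eef_pos: [0.4254, 0.1363, -0.002]
ee_rot: [0.001, -0.0, 1.0, 0.0]
contact_force: [0.5, -0.4, -0.9]
finger_gap: 0.0588
gripper_force: 32.3
```

drive_tool:
  moves:
    - {"travel": [0, 0, -0.04], "yaw": 0, "hand": 0.05}
    - {"travel": [-0.005, -0.006, -0.08], "yaw": 0, "hand": 0.05}
    - {"travel": [-0.03, -0.035, -0.1], "yaw": 0, "hand": 0.05}
    - {"travel": [-0.055, -0.064, -0.1], "yaw": 0, "hand": 0.05}
    - {"travel": [-0.08, -0.093, -0.1], "yaw": 0, "hand": 0.05}
    - {"travel": [-0.105, -0.122, -0.1], "yaw": 0, "hand": 0.05}
    - {"travel": [-0.13, -0.151, -0.1], "yaw": 0, "hand": 0.05}
    - {"travel": [-0.155, -0.18, -0.1], "yaw": 0, "hand": 0.05}
    - {"travel": [-0.18, -0.21, -0.1], "yaw": 0, "hand": 0.05}
    - {"travel": [-0.2, -0.235, -0.1], "yaw": 0, "hand": 0.05}

```text
clock: 7.78
eef_pos: [0.6263, -0.1012, 0.0976]
ee_rot: [0.001, 0.0, 1.0, -0.0]
contact_force: [0.7, 0.4, -0.2]
finger_gap: 0.0588
gripper_force: 32.8
```

drive_tool:
  moves:
    - {"travel": [-0.02, -0.022, 0], "yaw": 0, "hand": 0.05}
    - {"travel": [-0.0283, -0.0305, 0], "yaw": 0, "hand": 0.05}
    - {"travel": [-0.0283, -0.0305, 0], "yaw": 0, "hand": 0.05}
    - {"travel": [-0.0283, -0.0305, 0], "yaw": 0, "hand": 0.05}
    - {"travel": [-0.0283, -0.0305, 0], "yaw": 0, "hand": 0.05}

```text
clock: 8.2
eef_pos: [0.6524, -0.1285, 0.097]
ee_rot: [-0.0, -0.0, 1.0, 0.0]
contact_force: [0.2, -0.4, -0.6]
finger_gap: 0.0589
gripper_force: 32.8
```

```bash
python3 - <<'E'
from h import *
look(); print(tool([.6537,-.1292,.010]))
E
```

```text
top red 343:0.6161,0.1106 247:0.4267,-0.2743 208:0.6312,-0.2741
top blue 236:0.5433,-0.3434 179:0.6405,-0.1269
side red 519:0.4257,-0.2731 468:0.6311,-0.2703 370:0.6160,0.1128 93:0.5242,0.3112 82:0.5428,0.2756
side blue 548:0.5422,-0.3416 495:0.6532,-0.1291 394:0.4315,-0.1417 149:0.6514,-0.0448 120:0.4672,0.0100
8.4 [ 0.6526 -0.1283  0.0974] [ 0.7  0.2 -0.9] 0.05879277532491652
[-0.00108221 -0.00096385  0.08738537]
```

drive_tool:
  moves:
    - {"travel": [-0.0011, -0.001, 0.015], "yaw": 0, "hand": 0.05}
    - {"travel": [-0.0011, -0.001, 0.021], "yaw": 0, "hand": 0.05}
    - {"travel": [-0.0011, -0.001, 0.026], "yaw": 0, "hand": 0.05}
    - {"travel": [-0.0011, -0.001, 0.03], "yaw": 0, "hand": 0.05}
    - {"travel": [-0.0011, -0.001, 0.034], "yaw": 0, "hand": 0.05}

```text
clock: 8.82
eef_pos: [0.6537, -0.1301, 0.0621]
ee_rot: [-0.001, -0.0, 1.0, 0.0]
contact_force: [-0.2, 0.3, -1.2]
finger_gap: 0.0588
gripper_force: 32.8
```

drive_tool:
  moves:
    - {"travel": [0, 0.0005, 0.025], "yaw": 0, "hand": 0.05}
    - {"travel": [0, 0.0005, 0.042], "yaw": 0, "hand": 0.05}
    - {"travel": [0, 0.0005, 0.049], "yaw": 0, "hand": 0.05}
    - {"travel": [0, 0.0005, 0.052], "yaw": 0, "hand": 0.05}
    - {"travel": [0, 0.0005, 0.053], "yaw": 0, "hand": 0.05}
    - {"travel": [0, 0.0005, 0.053], "yaw": 0, "hand": 0.05}
    - {"travel": [0, 0.0005, 0.053], "yaw": 0, "hand": 0.078}
    - {"travel": [0, 0.0005, 0.053], "yaw": 0, "hand": 0.078}
    - {"travel": [0, 0.0005, 0.052], "yaw": 0, "hand": 0.078}

```text
clock: 9.57
eef_pos: [0.6548, -0.13, 0.0122]
ee_rot: [0.001, -0.0, 1.0, -0.0]
contact_force: [0.6, 0.0, -0.0]
finger_gap: 0.078
gripper_force: 0.0
```

drive_tool:
  moves:
    - {"travel": [0, 0, -0.04], "yaw": 0, "hand": 0.078}
    - {"travel": [0, 0, -0.08], "yaw": 0, "hand": 0.078}
    - {"travel": [0.025, -0.001, -0.09], "yaw": 0, "hand": 0.068}
    - {"travel": [0.06, -0.003, -0.09], "yaw": 0, "hand": 0.068}
    - {"travel": [0.1, -0.005, -0.09], "yaw": 0, "hand": 0.068}
    - {"travel": [0.14, -0.007, -0.09], "yaw": 0, "hand": 0.068}
    - {"travel": [0.18, -0.01, -0.09], "yaw": 0, "hand": 0.068}
    - {"travel": [0.21, -0.011, -0.08], "yaw": 0, "hand": 0.068}
    - {"travel": [0.2215, -0.0115, -0.08], "yaw": 0, "hand": 0.068}
    - {"travel": [0.2215, -0.0115, -0.08], "yaw": 0, "hand": 0.068}

```text
clock: 10.4
eef_pos: [0.43, -0.1413, 0.0908]
ee_rot: [-0.001, 0.0, 1.0, 0.0]
contact_force: [0.8, 1.0, 0.8]
finger_gap: 0.0677
gripper_force: 0.0
```

```bash
python3 - <<'E'
from h import *
look(); print(tool([.432,-.1418,-.003]))
E
```

```text
top red 343:0.6161,0.1106 236:0.6318,-0.2709
top blue 331:0.6541,-0.1295 236:0.5433,-0.3434
side red 519:0.4257,-0.2731 466:0.6310,-0.2702 371:0.6162,0.1125 93:0.5242,0.3112 82:0.5428,0.2756
side blue 552:0.5424,-0.3417 498:0.6537,-0.1289 393:0.4315,-0.1418 120:0.4672,0.0100
10.6 [ 0.4342 -0.1418  0.0923] [-0.2  0.1  0.3] 0.06808824114165812
[2.45160992e-03 8.96448824e-05 9.52864692e-02]
```

drive_tool:
  moves:
    - {"travel": [0.002, 0, 0.04], "yaw": 0, "hand": 0.068}
    - {"travel": [0.002, 0, 0.07], "yaw": 0, "hand": 0.068}
    - {"travel": [0.002, 0, 0.085], "yaw": 0, "hand": 0.068}
    - {"travel": [0.002, 0, 0.091], "yaw": 0, "hand": 0.068}
    - {"travel": [0.002, 0, 0.094], "yaw": 0, "hand": 0.068}
    - {"travel": [0.002, 0, 0.094], "yaw": 0, "hand": 0.05}
    - {"travel": [0.002, 0, 0.094], "yaw": 0, "hand": 0.05}
    - {"travel": [0.002, 0, 0.094], "yaw": 0, "hand": 0.05}
    - {"travel": [0.002, 0, 0.094], "yaw": 0, "hand": 0.05}
    - {"travel": [0.002, 0, 0.094], "yaw": 0, "hand": 0.05}

```text
clock: 11.43
eef_pos: [0.4314, -0.1418, -0.0019]
ee_rot: [0.001, -0.0, 1.0, -0.0]
contact_force: [0.3, 1.0, -0.4]
finger_gap: 0.0582
gripper_force: 32.1
```

drive_tool:
  moves:
    - {"travel": [0, 0, -0.04], "yaw": 0, "hand": 0.05}
    - {"travel": [0, 0, -0.08], "yaw": 0, "hand": 0.05}
    - {"travel": [-0.03, 0.002, -0.098], "yaw": 0, "hand": 0.05}
    - {"travel": [-0.065, 0.004, -0.1], "yaw": 0, "hand": 0.05}
    - {"travel": [-0.1, 0.006, -0.1], "yaw": 0, "hand": 0.05}
    - {"travel": [-0.135, 0.008, -0.1], "yaw": 0, "hand": 0.05}
    - {"travel": [-0.17, 0.01, -0.1], "yaw": 0, "hand": 0.05}
    - {"travel": [-0.2, 0.012, -0.1], "yaw": 0, "hand": 0.05}
    - {"travel": [-0.2215, 0.0125, -0.1], "yaw": 0, "hand": 0.05}
    - {"travel": [-0.2215, 0.0125, -0.1], "yaw": 0, "hand": 0.05}

```text
clock: 12.27
eef_pos: [0.6555, -0.1283, 0.0972]
ee_rot: [0.001, -0.001, 1.0, -0.0]
contact_force: [1.5, -0.6, -0.1]
finger_gap: 0.058
gripper_force: 32.7
```

drive_tool:
  moves:
    - {"travel": [0, 0, 0], "yaw": 0, "hand": 0.05}
    - {"travel": [0, 0, 0], "yaw": 0, "hand": 0.05}

```text
clock: 12.43
eef_pos: [0.6514, -0.1288, 0.0969]
ee_rot: [-0.001, -0.0, 1.0, 0.0]
contact_force: [-0.6, -0.2, 0.1]
finger_gap: 0.058
gripper_force: 32.7
```

```bash
python3 - <<'E'
from h import *
look(); print(tool([.6537,-.1292,.022]))
E
```

```text
top red 343:0.6161,0.1106 249:0.4266,-0.2742 208:0.6312,-0.2741
top blue 236:0.5433,-0.3434 180:0.6406,-0.1266
side red 519:0.4257,-0.2731 466:0.6310,-0.2702 372:0.6162,0.1126 94:0.5242,0.3114 82:0.5428,0.2756
side blue 548:0.5422,-0.3416 505:0.6538,-0.1284 145:0.6494,-0.0444 119:0.4675,0.0099
12.6333 [ 0.6514 -0.129   0.0976] [-1.1  0.  -0. ] 0.05837255724780362
[-0.0022958  -0.00020705  0.07556128]
```

drive_tool:
  moves:
    - {"travel": [-0.002, -0.0002, 0.015], "yaw": 0, "hand": 0.05}
    - {"travel": [-0.002, -0.0002, 0.021], "yaw": 0, "hand": 0.05}
    - {"travel": [-0.002, -0.0002, 0.026], "yaw": 0, "hand": 0.05}
    - {"travel": [-0.002, -0.0002, 0.03], "yaw": 0, "hand": 0.05}
    - {"travel": [-0.002, -0.0002, 0.034], "yaw": 0, "hand": 0.05}

```text
clock: 13.05
eef_pos: [0.6536, -0.1289, 0.0621]
ee_rot: [-0.001, -0.0, 1.0, 0.0]
contact_force: [-0.3, -0.9, 1.4]
finger_gap: 0.0585
gripper_force: 32.7
```

drive_tool:
  moves:
    - {"travel": [0, 0, 0.02], "yaw": 0, "hand": 0.05}
    - {"travel": [0, 0, 0.031], "yaw": 0, "hand": 0.05}
    - {"travel": [0, 0, 0.037], "yaw": 0, "hand": 0.05}
    - {"travel": [0, 0, 0.04], "yaw": 0, "hand": 0.05}
    - {"travel": [0, 0, 0.04], "yaw": 0, "hand": 0.05}
    - {"travel": [0, 0, 0.04], "yaw": 0, "hand": 0.078}
    - {"travel": [0, 0, 0.04], "yaw": 0, "hand": 0.078}
    - {"travel": [0, 0, 0.039], "yaw": 0, "hand": 0.078}

```text
clock: 13.72
eef_pos: [0.6548, -0.1292, 0.0251]
ee_rot: [0.001, -0.0, 1.0, -0.0]
contact_force: [-0.9, 0.6, 0.7]
finger_gap: 0.0779
gripper_force: 0.0
```

drive_tool:
  moves:
    - {"travel": [0, 0, -0.04], "yaw": 0, "hand": 0.078}
    - {"travel": [0, -0.005, -0.075], "yaw": 0, "hand": 0.078}
    - {"travel": [0.015, -0.028, -0.08], "yaw": 0, "hand": 0.068}
    - {"travel": [0.03, -0.057, -0.08], "yaw": 0, "hand": 0.068}
    - {"travel": [0.047, -0.09, -0.08], "yaw": 0, "hand": 0.068}
    - {"travel": [0.064, -0.124, -0.08], "yaw": 0, "hand": 0.068}
    - {"travel": [0.083, -0.16, -0.08], "yaw": 0, "hand": 0.068}
    - {"travel": [0.1, -0.19, -0.07], "yaw": 0, "hand": 0.068}
    - {"travel": [0.1115, -0.2135, -0.07], "yaw": 0, "hand": 0.068}
    - {"travel": [0.1115, -0.2135, -0.07], "yaw": 0, "hand": 0.068}

```text
clock: 14.55
eef_pos: [0.54, -0.3474, 0.0945]
ee_rot: [-0.0, 0.002, 1.0, -0.001]
contact_force: [-0.2, 0.2, 0.2]
finger_gap: 0.0681
gripper_force: 0.0
```

drive_tool:
  moves:
    - {"travel": [0, 0, 0], "yaw": 0, "hand": 0.068}
    - {"travel": [0, 0, 0], "yaw": 0, "hand": 0.068}

```text
clock: 14.72
eef_pos: [0.5433, -0.3424, 0.0949]
ee_rot: [0.001, -0.0, 1.0, -0.0]
contact_force: [-0.4, 0.7, 0.1]
finger_gap: 0.068
gripper_force: 0.0
```

```bash
python3 - <<'E'
from h import *
look(); print(tool([.5422,-.3426,-.003]))
E
```

```text
top red 343:0.6161,0.1106 236:0.6318,-0.2709
top blue 331:0.6541,-0.1295
side red 519:0.4257,-0.2731 467:0.6311,-0.2702
side blue 584:0.6549,-0.1229 517:0.5418,-0.3433
14.9167 [ 0.5436 -0.3414  0.0945] [-0.3 -0.4  0.4] 0.06792770061995075
[ 0.00142767 -0.00118104  0.09750018]
```

drive_tool:
  moves:
    - {"travel": [0.0015, -0.001, 0.04], "yaw": 0, "hand": 0.068}
    - {"travel": [0.0015, -0.001, 0.07], "yaw": 0, "hand": 0.068}
    - {"travel": [0.0015, -0.001, 0.087], "yaw": 0, "hand": 0.068}
    - {"travel": [0.0015, -0.001, 0.094], "yaw": 0, "hand": 0.068}
    - {"travel": [0.0015, -0.001, 0.097], "yaw": 0, "hand": 0.068}
    - {"travel": [0.0015, -0.001, 0.097], "yaw": 0, "hand": 0.05}
    - {"travel": [0.0015, -0.001, 0.097], "yaw": 0, "hand": 0.05}
    - {"travel": [0.0015, -0.001, 0.097], "yaw": 0, "hand": 0.05}
    - {"travel": [0.0015, -0.001, 0.097], "yaw": 0, "hand": 0.05}
    - {"travel": [0.0015, -0.001, 0.097], "yaw": 0, "hand": 0.05}

```text
clock: 15.75
eef_pos: [0.5419, -0.3441, -0.0015]
ee_rot: [0.001, -0.0, 1.0, -0.001]
contact_force: [-0.4, 0.2, -0.6]
finger_gap: 0.058
gripper_force: 32.2
```

drive_tool:
  moves:
    - {"travel": [0, 0, -0.04], "yaw": 0, "hand": 0.05}
    - {"travel": [0, 0, -0.08], "yaw": 0, "hand": 0.05}
    - {"travel": [-0.015, 0.028, -0.098], "yaw": 0, "hand": 0.05}
    - {"travel": [-0.03, 0.057, -0.1], "yaw": 0, "hand": 0.05}
    - {"travel": [-0.047, 0.09, -0.1], "yaw": 0, "hand": 0.05}
    - {"travel": [-0.064, 0.124, -0.1], "yaw": 0, "hand": 0.05}
    - {"travel": [-0.083, 0.16, -0.1], "yaw": 0, "hand": 0.05}
    - {"travel": [-0.1, 0.19, -0.1], "yaw": 0, "hand": 0.05}
    - {"travel": [-0.1115, 0.2135, -0.1], "yaw": 0, "hand": 0.05}
    - {"travel": [-0.1115, 0.2135, -0.1], "yaw": 0, "hand": 0.05}

```text
clock: 16.58
eef_pos: [0.6548, -0.1247, 0.0978]
ee_rot: [0.001, -0.003, 1.0, 0.001]
contact_force: [0.5, 0.0, -0.6]
finger_gap: 0.0581
gripper_force: 32.8
```

drive_tool:
  moves:
    - {"travel": [0, 0, 0], "yaw": 0, "hand": 0.05}
    - {"travel": [0, 0, 0], "yaw": 0, "hand": 0.05}

```text
clock: 16.75
eef_pos: [0.6525, -0.1303, 0.0974]
ee_rot: [0.0, -0.0, 1.0, -0.0]
contact_force: [0.1, -1.1, -0.0]
finger_gap: 0.0579
gripper_force: 32.8
```

```bash
python3 - <<'E'
from h import *
look(); print(tool([.6537,-.1292,.034]))
E
```

```text
top red 343:0.6161,0.1106 247:0.4265,-0.2743 202:0.6310,-0.2747
top blue 186:0.6412,-0.1265
side red 520:0.4258,-0.2732 472:0.6311,-0.2699 367:0.6158,0.1126 94:0.5242,0.3114 82:0.5428,0.2756
side blue 825:0.6540,-0.1041 120:0.4672,0.0100
16.95 [ 0.6522 -0.1313  0.0973] [-0.4 -0.  -1.7] 0.05759753869516776
[-0.00151105  0.00212157  0.06327414]
```

drive_tool:
  moves:
    - {"travel": [-0.0015, 0.0015, 0.015], "yaw": 0, "hand": 0.05}
    - {"travel": [-0.0015, 0.0015, 0.021], "yaw": 0, "hand": 0.05}
    - {"travel": [-0.0015, 0.0015, 0.026], "yaw": 0, "hand": 0.05}
    - {"travel": [-0.0015, 0.0015, 0.03], "yaw": 0, "hand": 0.05}
    - {"travel": [-0.0015, 0.0015, 0.034], "yaw": 0, "hand": 0.05}

```text
clock: 17.37
eef_pos: [0.6536, -0.1285, 0.0621]
ee_rot: [-0.001, -0.0, 1.0, 0.0]
contact_force: [0.2, 0.2, 0.5]
finger_gap: 0.0581
gripper_force: 32.8
```

drive_tool:
  moves:
    - {"travel": [0, 0, 0.015], "yaw": 0, "hand": 0.05}
    - {"travel": [0, 0, 0.023], "yaw": 0, "hand": 0.05}
    - {"travel": [0, 0, 0.027], "yaw": 0, "hand": 0.05}
    - {"travel": [0, 0, 0.028], "yaw": 0, "hand": 0.05}
    - {"travel": [0, 0, 0.028], "yaw": 0, "hand": 0.05}
    - {"travel": [0, 0, 0.028], "yaw": 0, "hand": 0.078}
    - {"travel": [0, 0, 0.028], "yaw": 0, "hand": 0.078}
    - {"travel": [0, 0, 0.027], "yaw": 0, "hand": 0.078}

```text
clock: 18.03
eef_pos: [0.6546, -0.1286, 0.0369]
ee_rot: [0.001, -0.0, 1.0, -0.0]
contact_force: [0.6, -0.3, 0.0]
finger_gap: 0.078
gripper_force: 0.0
```

drive_tool:
  moves:
    - {"travel": [0, 0, -0.03], "yaw": 0, "hand": 0.078}
    - {"travel": [0, 0, -0.06], "yaw": 0, "hand": 0.078}
    - {"travel": [0.003, -0.02, -0.065], "yaw": 0, "hand": 0.068}
    - {"travel": [0.008, -0.05, -0.065], "yaw": 0, "hand": 0.068}
    - {"travel": [0.013, -0.08, -0.065], "yaw": 0, "hand": 0.068}
    - {"travel": [0.018, -0.11, -0.06], "yaw": 0, "hand": 0.068}
    - {"travel": [0.0225, -0.135, -0.055], "yaw": 0, "hand": 0.068}
    - {"travel": [0.0225, -0.1415, -0.05], "yaw": 0, "hand": 0.068}
    - {"travel": [0.0225, -0.1415, -0.05], "yaw": 0, "hand": 0.068}
    - {"travel": [0.0225, -0.1415, -0.05], "yaw": 0, "hand": 0.068}

```text
clock: 18.87
eef_pos: [0.6316, -0.2697, 0.086]
ee_rot: [-0.0, 0.0, 1.0, 0.0]
contact_force: [-0.1, -0.3, -0.0]
finger_gap: 0.0682
gripper_force: 0.0
```

```bash
python3 - <<'E'
from h import *
look(); print(tool([.6313,-.2706,-.003]))
E
```

```text
top red 343:0.6161,0.1106 74:0.6167,-0.2781
top blue 341:0.6550,-0.1299
side red 520:0.4257,-0.2732 443:0.6301,-0.2714 88:0.6007,0.0891
side blue 118:0.4677,0.0099
19.0667 [ 0.6324 -0.2686  0.0868] [-0.7  0.2  0.4] 0.06791611426293831
[ 0.00115077 -0.00196831  0.08975081]
```

drive_tool:
  moves:
    - {"travel": [0.001, -0.0015, 0.04], "yaw": 0, "hand": 0.068}
    - {"travel": [0.001, -0.0015, 0.07], "yaw": 0, "hand": 0.068}
    - {"travel": [0.001, -0.0015, 0.082], "yaw": 0, "hand": 0.068}
    - {"travel": [0.001, -0.0015, 0.087], "yaw": 0, "hand": 0.068}
    - {"travel": [0.001, -0.0015, 0.089], "yaw": 0, "hand": 0.068}
    - {"travel": [0.001, -0.0015, 0.089], "yaw": 0, "hand": 0.05}
    - {"travel": [0.001, -0.0015, 0.089], "yaw": 0, "hand": 0.05}
    - {"travel": [0.001, -0.0015, 0.089], "yaw": 0, "hand": 0.05}
    - {"travel": [0.001, -0.0015, 0.089], "yaw": 0, "hand": 0.05}
    - {"travel": [0.001, -0.0015, 0.089], "yaw": 0, "hand": 0.05}

```text
clock: 19.9
eef_pos: [0.6315, -0.272, -0.0015]
ee_rot: [0.001, -0.0, 1.0, -0.0]
contact_force: [-0.3, 0.6, 4.0]
finger_gap: 0.059
gripper_force: 32.6
```

drive_tool:
  moves:
    - {"travel": [0, 0, -0.04], "yaw": 0, "hand": 0.05}
    - {"travel": [0, 0, -0.08], "yaw": 0, "hand": 0.05}
    - {"travel": [0, 0.01, -0.11], "yaw": 0, "hand": 0.05}
    - {"travel": [0.001, 0.04, -0.115], "yaw": 0, "hand": 0.05}
    - {"travel": [0.003, 0.08, -0.115], "yaw": 0, "hand": 0.05}
    - {"travel": [0.005, 0.12, -0.115], "yaw": 0, "hand": 0.05}
    - {"travel": [0.006, 0.16, -0.115], "yaw": 0, "hand": 0.05}
    - {"travel": [0.008, 0.2, -0.115], "yaw": 0, "hand": 0.05}
    - {"travel": [0.01, 0.24, -0.115], "yaw": 0, "hand": 0.05}
    - {"travel": [0.011, 0.275, -0.112], "yaw": 0, "hand": 0.05}

```text
clock: 20.73
eef_pos: [0.6196, 0.0059, 0.1104]
ee_rot: [0.001, -0.0, 1.0, 0.0]
contact_force: [1.2, 0.2, -0.6]
finger_gap: 0.0587
gripper_force: 32.7
```

drive_tool:
  moves:
    - {"travel": [0.002, 0.035, 0.005], "yaw": 0, "hand": 0.05}
    - {"travel": [0.003, 0.07, 0.01], "yaw": 0, "hand": 0.05}
    - {"travel": [0.004, 0.095, 0.012], "yaw": 0, "hand": 0.05}
    - {"travel": [0.004, 0.106, 0.012], "yaw": 0, "hand": 0.05}
    - {"travel": [0.004, 0.106, 0.012], "yaw": 0, "hand": 0.05}
    - {"travel": [0.004, 0.106, 0.012], "yaw": 0, "hand": 0.05}
    - {"travel": [0.004, 0.106, 0.012], "yaw": 0, "hand": 0.05}

```text
clock: 21.32
eef_pos: [0.6159, 0.1082, 0.0976]
ee_rot: [0.0, 0.0, 1.0, -0.0]
contact_force: [0.3, -0.5, -0.6]
finger_gap: 0.0584
gripper_force: 32.7
```

```bash
python3 - <<'E'
from h import *
look(); print(tool([.616,.1106,.022]))
E
```

```text
top red 249:0.4268,-0.2745
top blue 341:0.6550,-0.1299
side red 519:0.4257,-0.2731 371:0.6162,0.1125 102:0.6081,0.2257 93:0.5242,0.3112 82:0.5428,0.2756
side blue 651:0.6561,-0.1188 118:0.4677,0.0099
21.5167 [0.6158 0.1081 0.0974] [-1.4 -0.2 -0.4] 0.0586572156541739
[-0.00017641  0.00251021  0.07536679]
```

drive_tool:
  moves:
    - {"travel": [0, 0.002, 0.015], "yaw": 0, "hand": 0.05}
    - {"travel": [0, 0.002, 0.021], "yaw": 0, "hand": 0.05}
    - {"travel": [0, 0.002, 0.026], "yaw": 0, "hand": 0.05}
    - {"travel": [0, 0.002, 0.03], "yaw": 0, "hand": 0.05}
    - {"travel": [0, 0.002, 0.034], "yaw": 0, "hand": 0.05}

```text
clock: 21.93
eef_pos: [0.6154, 0.1112, 0.0628]
ee_rot: [-0.0, -0.0, 1.0, -0.0]
contact_force: [-0.6, 0.3, -0.7]
finger_gap: 0.0588
gripper_force: 32.7
```

drive_tool:
  moves:
    - {"travel": [0, 0, 0.02], "yaw": 0, "hand": 0.05}
    - {"travel": [0, 0, 0.032], "yaw": 0, "hand": 0.05}
    - {"travel": [0, 0, 0.038], "yaw": 0, "hand": 0.05}
    - {"travel": [0, 0, 0.04], "yaw": 0, "hand": 0.05}
    - {"travel": [0, 0, 0.04], "yaw": 0, "hand": 0.05}
    - {"travel": [0, 0, 0.04], "yaw": 0, "hand": 0.078}
    - {"travel": [0, 0, 0.04], "yaw": 0, "hand": 0.078}
    - {"travel": [0, 0, 0.039], "yaw": 0, "hand": 0.078}

```text
clock: 22.6
eef_pos: [0.6162, 0.1116, 0.0251]
ee_rot: [0.001, -0.0, 1.0, 0.0]
contact_force: [0.8, 0.4, -0.3]
finger_gap: 0.0777
gripper_force: 0.0
```

drive_tool:
  moves:
    - {"travel": [0, 0, -0.04], "yaw": 0, "hand": 0.078}
    - {"travel": [0, 0, -0.075], "yaw": 0, "hand": 0.078}
    - {"travel": [0.012, -0.025, -0.08], "yaw": 0, "hand": 0.068}
    - {"travel": [0.028, -0.058, -0.08], "yaw": 0, "hand": 0.068}
    - {"travel": [0.045, -0.092, -0.08], "yaw": 0, "hand": 0.068}
    - {"travel": [0.062, -0.126, -0.08], "yaw": 0, "hand": 0.068}
    - {"travel": [0.08, -0.161, -0.08], "yaw": 0, "hand": 0.068}
    - {"travel": [0.097, -0.195, -0.08], "yaw": 0, "hand": 0.068}
    - {"travel": [0.114, -0.23, -0.08], "yaw": 0, "hand": 0.068}
    - {"travel": [0.13, -0.263, -0.08], "yaw": 0, "hand": 0.068}

```text
clock: 23.43
eef_pos: [0.485, -0.1533, 0.1052]
ee_rot: [0.001, -0.0, 1.0, -0.0]
contact_force: [0.3, -0.7, -0.9]
finger_gap: 0.0679
gripper_force: 0.0
```

drive_tool:
  moves:
    - {"travel": [0.017, -0.034, 0], "yaw": 0, "hand": 0.068}
    - {"travel": [0.035, -0.07, 0], "yaw": 0, "hand": 0.068}
    - {"travel": [0.05, -0.1, 0], "yaw": 0, "hand": 0.068}
    - {"travel": [0.058, -0.117, 0.01], "yaw": 0, "hand": 0.068}
    - {"travel": [0.059, -0.121, 0.01], "yaw": 0, "hand": 0.068}
    - {"travel": [0.059, -0.121, 0.01], "yaw": 0, "hand": 0.068}
    - {"travel": [0.059, -0.121, 0.01], "yaw": 0, "hand": 0.068}

```text
clock: 24.02
eef_pos: [0.4271, -0.2724, 0.0947]
ee_rot: [0.0, 0.0, 1.0, 0.0]
contact_force: [-0.5, 0.4, 1.0]
finger_gap: 0.0679
gripper_force: 0.0
```

```bash
python3 - <<'E'
from h import *
look(); print(tool([.4262,-.2737,-.003]))
E
```

```text
top red 343:0.6161,0.1106
top blue 344:0.6552,-0.1296
side red 502:0.4262,-0.2742 439:0.6165,0.1192 94:0.5242,0.3114 82:0.5428,0.2756
side blue 647:0.6562,-0.1185 118:0.4677,0.0099
24.2167 [ 0.4275 -0.2717  0.0946] [ 0.3 -0.1  0.5] 0.06798023850372763
[ 0.00133314 -0.00201167  0.0975903 ]
```

drive_tool:
  moves:
    - {"travel": [0.001, -0.0015, 0.04], "yaw": 0, "hand": 0.068}
    - {"travel": [0.001, -0.0015, 0.07], "yaw": 0, "hand": 0.068}
    - {"travel": [0.001, -0.0015, 0.087], "yaw": 0, "hand": 0.068}
    - {"travel": [0.001, -0.0015, 0.094], "yaw": 0, "hand": 0.068}
    - {"travel": [0.001, -0.0015, 0.097], "yaw": 0, "hand": 0.068}
    - {"travel": [0.001, -0.0015, 0.097], "yaw": 0, "hand": 0.05}
    - {"travel": [0.001, -0.0015, 0.097], "yaw": 0, "hand": 0.05}
    - {"travel": [0.001, -0.0015, 0.097], "yaw": 0, "hand": 0.05}
    - {"travel": [0.001, -0.0015, 0.097], "yaw": 0, "hand": 0.05}
    - {"travel": [0.001, -0.0015, 0.097], "yaw": 0, "hand": 0.05}

```text
clock: 25.05
eef_pos: [0.4264, -0.2746, -0.0018]
ee_rot: [0.001, -0.0, 1.0, -0.001]
contact_force: [-1.2, 0.6, -0.1]
finger_gap: 0.0587
gripper_force: 32.2
```

drive_tool:
  moves:
    - {"travel": [0, 0, -0.04], "yaw": 0, "hand": 0.05}
    - {"travel": [0, 0, -0.08], "yaw": 0, "hand": 0.05}
    - {"travel": [-0.012, 0.025, -0.1], "yaw": 0, "hand": 0.05}
    - {"travel": [-0.028, 0.058, -0.1], "yaw": 0, "hand": 0.05}
    - {"travel": [-0.045, 0.092, -0.1], "yaw": 0, "hand": 0.05}
    - {"travel": [-0.062, 0.126, -0.1], "yaw": 0, "hand": 0.05}
    - {"travel": [-0.08, 0.161, -0.1], "yaw": 0, "hand": 0.05}
    - {"travel": [-0.097, 0.195, -0.1], "yaw": 0, "hand": 0.05}
    - {"travel": [-0.114, 0.23, -0.1], "yaw": 0, "hand": 0.05}
    - {"travel": [-0.13, 0.263, -0.1], "yaw": 0, "hand": 0.05}

```text
clock: 25.88
eef_pos: [0.5564, -0.009, 0.0978]
ee_rot: [0.001, -0.0, 1.0, -0.0]
contact_force: [1.0, -0.4, 0.4]
finger_gap: 0.0589
gripper_force: 32.9
```

drive_tool:
  moves:
    - {"travel": [-0.017, 0.034, 0], "yaw": 0, "hand": 0.05}
    - {"travel": [-0.035, 0.07, 0], "yaw": 0, "hand": 0.05}
    - {"travel": [-0.05, 0.1, 0], "yaw": 0, "hand": 0.05}
    - {"travel": [-0.058, 0.117, 0], "yaw": 0, "hand": 0.05}
    - {"travel": [-0.059, 0.121, 0], "yaw": 0, "hand": 0.05}
    - {"travel": [-0.059, 0.121, 0], "yaw": 0, "hand": 0.05}
    - {"travel": [-0.059, 0.121, 0], "yaw": 0, "hand": 0.05}

```text
clock: 26.47
eef_pos: [0.6142, 0.1094, 0.0971]
ee_rot: [-0.0, -0.0, 1.0, -0.0]
contact_force: [-0.9, -0.2, -0.6]
finger_gap: 0.0589
gripper_force: 32.9
```

```bash
python3 - <<'E'
from h import *
look(); print(tool([.616,.1106,.034]))
E
```

```text
top red
top blue 341:0.6550,-0.1299
side red 439:0.6165,0.1192 100:0.6064,0.2270 94:0.5242,0.3114 82:0.5428,0.2756 47:0.6499,0.2175
side blue 652:0.6560,-0.1188 117:0.4675,0.0100
26.6667 [0.6142 0.1087 0.0973] [-0.4 -1.1 -1. ] 0.05869992305289503
[-0.00177604  0.00195284  0.06327484]
```

drive_tool:
  moves:
    - {"travel": [-0.0018, 0.0018, 0.015], "yaw": 0, "hand": 0.05}
    - {"travel": [-0.0018, 0.0018, 0.021], "yaw": 0, "hand": 0.05}
    - {"travel": [-0.0018, 0.0018, 0.026], "yaw": 0, "hand": 0.05}
    - {"travel": [-0.0018, 0.0018, 0.03], "yaw": 0, "hand": 0.05}
    - {"travel": [-0.0018, 0.0018, 0.034], "yaw": 0, "hand": 0.05}

```text
clock: 27.08
eef_pos: [0.6158, 0.1117, 0.0621]
ee_rot: [-0.001, -0.0, 1.0, -0.0]
contact_force: [0.2, -0.8, -0.7]
finger_gap: 0.0588
gripper_force: 32.9
```

drive_tool:
  moves:
    - {"travel": [0, 0, 0.015], "yaw": 0, "hand": 0.05}
    - {"travel": [0, 0, 0.023], "yaw": 0, "hand": 0.05}
    - {"travel": [0, 0, 0.027], "yaw": 0, "hand": 0.05}
    - {"travel": [0, 0, 0.028], "yaw": 0, "hand": 0.05}
    - {"travel": [0, 0, 0.028], "yaw": 0, "hand": 0.05}
    - {"travel": [0, 0, 0.028], "yaw": 0, "hand": 0.078}
    - {"travel": [0, 0, 0.028], "yaw": 0, "hand": 0.078}
    - {"travel": [0, 0, 0.027], "yaw": 0, "hand": 0.078}

```text
clock: 27.75
eef_pos: [0.6168, 0.1118, 0.0369]
ee_rot: [0.001, -0.0, 1.0, 0.0]
contact_force: [-0.3, -0.2, -0.8]
finger_gap: 0.0778
gripper_force: 0.0
```

drive_tool:
  moves:
    - {"travel": [0, 0, -0.04], "yaw": 0, "hand": 0.078}
    - {"travel": [0, 0, -0.075], "yaw": 0, "hand": 0.078}
    - {"travel": [0.02, -0.03, -0.08], "yaw": 0, "hand": 0.078}
    - {"travel": [0.04, -0.06, -0.08], "yaw": 0, "hand": 0.085}
    - {"travel": [0.06, -0.09, -0.08], "yaw": 0, "hand": 0.085}
    - {"travel": [0.08, -0.12, -0.08], "yaw": 0, "hand": 0.085}
    - {"travel": [0.1, -0.15, -0.08], "yaw": 0, "hand": 0.085}
    - {"travel": [0.12, -0.185, -0.08], "yaw": 0, "hand": 0.085}
    - {"travel": [0.14, -0.22, -0.08], "yaw": 0, "hand": 0.085}
    - {"travel": [0.16, -0.25, -0.08], "yaw": 0, "hand": 0.085}

```text
clock: 28.58
eef_pos: [0.4556, -0.1402, 0.1171]
ee_rot: [0.001, -0.0, 1.0, -0.001]
contact_force: [1.0, -0.5, 0.2]
finger_gap: 0.0852
gripper_force: 0.0
```

```bash
python3 - <<'E'
from h import *
look()
T,S=arm.read_camera('top'),arm.read_camera('side'); np.save('T1',T);np.save('S1',S)
# stack strip + clips: enlarged
a=cv2.resize(T[180:240,130:250,::-1],(800,400),interpolation=cv2.INTER_CUBIC)
b=cv2.resize(S[105:205,160:310,::-1],(800,533),interpolation=cv2.INTER_CUBIC)
cv2.imwrite('pics/t1.png',a);cv2.imwrite('pics/s1.png',b)
E
```

```text
top red 352:0.6167,0.1113
top blue 341:0.6550,-0.1299
side red 502:0.6176,0.1256 94:0.5242,0.3114 82:0.5428,0.2756
side blue 651:0.6561,-0.1188 87:0.4747,0.0086
28.7833 [ 0.4565 -0.1393  0.117 ] [-0.7  0.3  0.3] 0.08481980498234876
```

View pics/t1.png

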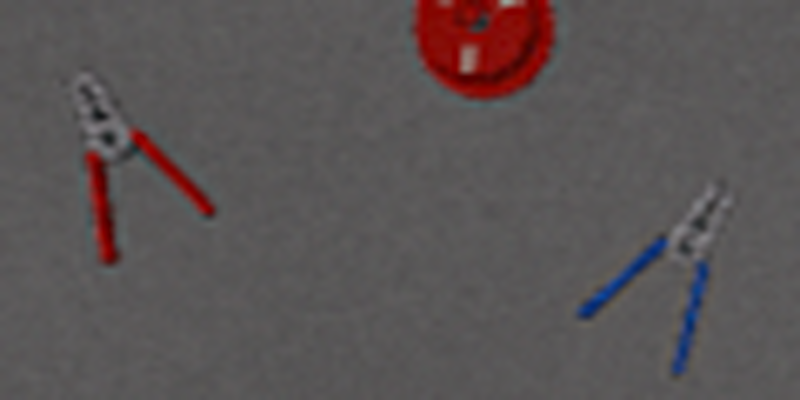

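View pics/s1.png

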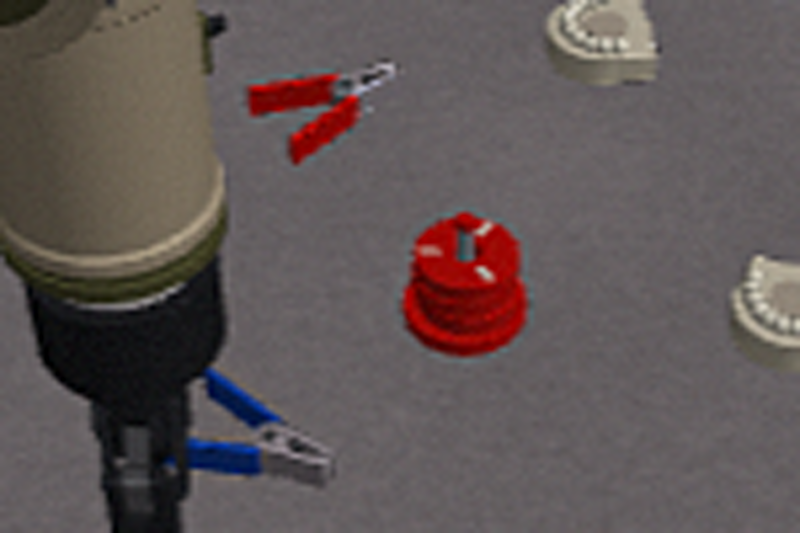

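The red stack lies flat with its keys up. The red clip's hinge is at about (110,135) in the top crop and the blue one's at about (692,243). Both jaws point away from the robot. Next I'll compute the clip axes.

```bash
cat >> h.py <<'E'
def clip(n,col,im,z=.015,xr=(.38,.6),yr=(-.1,.4)):
    # handle blobs (coloured) -> two centroids and PCA directions in world
    m=mask(im,col); h=cv2.cvtColor(im,cv2.COLOR_RGB2HSV)
    k,lab,st,_=cv2.connectedComponentsWithStats(m,connectivity=8); hs=[]
    for i in range(1,k):
        if st[i,4]<8: continue
        v,u=np.nonzero(lab==i); P=np.array([px2w(n,(a,b),z)[:2] for a,b in zip(u,v)]); c=P.mean(0)
        if not(xr[0]<c[0]<xr[1] and yr[0]<c[1]<yr[1]): continue
        w,V=np.linalg.eigh(np.cov(P.T)); d=V[:,1]; d=d*np.sign(d[0]); t=(P-c)@d
        hs.append((c,d,t.max()-t.min(),c+d*t.min())); 
    for c,d,L,e in hs: print(n,col,'cen',c.round(4),'dir',np.degrees(np.arctan2(d[1],d[0])).round(1),'L',round(L,4),'rear',e.round(4))
    if len(hs)==2:
        d=hs[0][1]+hs[1][1]; d/=np.linalg.norm(d); mid=(hs[0][0]+hs[1][0])/2
        print('  mid',mid.round(4),'axis',np.degrees(np.arctan2(d[1],d[0])).round(1),'rear mid',((hs[0][3]+hs[1][3])/2).round(4))
E
python3 - <<'E'
from h import *
for T,S in(('T1','S1'),('top0','side0')):
  for c in('red','blue'):
    clip('top',c,np.load(T+'.npy')); clip('side',c,np.load(S+'.npy'),z=.012)
f=lambda u,v:px2w('top',(130+u/6.667,180+v/6.667),.018)[:2]
for nm,t,h,a,b in(('red',(87,78),(110,135),(108,260),(210,212)),('blue',(722,188),(692,243),(583,315),(678,372))):
    t,h,r=f(*t),f(*h),(f(*a)+f(*b))/2; d=t-r; L=np.linalg.norm(d); d/=L; print(nm,'tip',t,'hinge',h,'rear',r,'ang',np.degrees(np.arctan2(d[1],d[0])),L)
E
```

```text
top red cen [0.5434 0.2676] dir 44.7 L 0.0534 rear [0.5239 0.2483]
top red cen [0.5262 0.303 ] dir 9.6 L 0.0526 rear [0.5003 0.2986]
  mid [0.5348 0.2853] axis 27.2 rear mid [0.5121 0.2735]
side red cen [0.5242 0.3044] dir 15.7 L 0.0586 rear [0.4971 0.2968]
side red cen [0.5431 0.2688] dir 49.7 L 0.0698 rear [0.5203 0.2418]
  mid [0.5337 0.2866] axis 32.7 rear mid [0.5087 0.2693]
top blue cen [0.4881 0.0381] dir -48.5 L 0.0524 rear [0.4707 0.0578]
top blue cen [0.4675 0.0045] dir -15.3 L 0.052 rear [0.4413 0.0117]
  mid [0.4778 0.0213] axis -31.9 rear mid [0.456  0.0347]
side blue cen [0.4866 0.0463] dir -48.3 L 0.0518 rear [0.469  0.0661]
side blue cen [0.4774 0.0025] dir -21.1 L 0.0432 rear [0.4559 0.0108]
  mid [0.482  0.0244] axis -34.7 rear mid [0.4625 0.0384]Traceback (most recent call last):
  File "<stdin>", line 4, in <module>
  File "h.py", line 39, in clip
    v,u=np.nonzero(lab==i); P=np.array([px2w(n,(a,b),z)[:2] for a,b in zip(u,v)]); c=P.mean(0)
                                        ~~~~^^^^^^^^^^^
  File "h.py", line 7, in px2w
    K,r,t=cal(n); M=R.from_rotvec(r).as_matrix(); d=M.T@np.linalg.inv(K)@np.array([uv[0],uv[1],1.]); o=-M.T@t
          ~~~^^^
  File "h.py", line 5, in cal
    c=arm.calibration(n); K=np.array([[c['fx'],0,c['cx']],[0,c['fy'],c['cy']],[0,0,1]]); return K,np.array(c['rvec'],float),np.array(c['tvec'],float)
ValueError: time passes only in moves, steps and waits
```

drive_tool:
  moves:
    - {"travel": [-0.005, 0.035, 0], "yaw": -4, "hand": 0.085}
    - {"travel": [-0.012, 0.075, 0], "yaw": -9, "hand": 0.085}
    - {"travel": [-0.019, 0.115, 0], "yaw": -14, "hand": 0.085}
    - {"travel": [-0.026, 0.155, 0], "yaw": -19, "hand": 0.085}
    - {"travel": [-0.033, 0.195, 0], "yaw": -24, "hand": 0.085}
    - {"travel": [-0.04, 0.235, 0], "yaw": -27, "hand": 0.085}
    - {"travel": [-0.047, 0.275, 0], "yaw": -27, "hand": 0.085}
    - {"travel": [-0.053, 0.315, 0], "yaw": -27, "hand": 0.085}
    - {"travel": [-0.06, 0.355, 0], "yaw": -27, "hand": 0.085}
    - {"travel": [-0.065, 0.39, 0], "yaw": -27, "hand": 0.085}

```text
clock: 29.72
eef_pos: [0.5208, 0.2564, 0.1162]
ee_rot: [0.0, -0.235, 0.972, 0.0]
contact_force: [0.6, 0.5, 0.9]
finger_gap: 0.0851
gripper_force: 0.0
```

drive_tool:
  moves:
    - {"travel": [0, 0, 0], "yaw": 0, "hand": 0.085}
    - {"travel": [0, 0, 0], "yaw": 0, "hand": 0.085}
    - {"travel": [0, 0, 0], "yaw": 0, "hand": 0.085}

```text
clock: 29.97
eef_pos: [0.5205, 0.2528, 0.1157]
ee_rot: [-0.0, -0.235, 0.972, -0.0]
contact_force: [-0.4, -0.8, 1.2]
finger_gap: 0.0848
gripper_force: 0.0
```

```bash
sed -i 's/^def cal(n):/import functools\n@functools.lru_cache\ndef cal(n):/' h.py; python3 - <<'E'
from h import *
S=arm.read_camera('side'); s=arm.sense()
clip('side','red',S,z=.012)
q=s['ee_rot'];x=R.from_quat([q[1],q[2],q[3],q[0]]).as_matrix()[:,0]
print(s['eef_pos'],np.degrees(np.arctan2(-x[1],-x[0])),tool([.526,.282,.001]))
E
```

```text
side red cen [0.5243 0.3042] dir 16.1 L 0.0587 rear [0.4971 0.2964]
side red cen [0.5431 0.2688] dir 49.7 L 0.0698 rear [0.5203 0.2418]
  mid [0.5337 0.2865] axis 32.9 rear mid [0.5087 0.2691]
[0.5207246  0.25193691 0.11584473] 27.097359288791406 [-0.01848683  0.02438294  0.11482439]
```

drive_tool:
  moves:
    - {"travel": [-0.0185, 0.0244, 0.03], "yaw": 0, "hand": 0.085}
    - {"travel": [-0.0185, 0.0244, 0.065], "yaw": 0, "hand": 0.085}
    - {"travel": [-0.0185, 0.0244, 0.09], "yaw": 0, "hand": 0.085}
    - {"travel": [-0.0185, 0.0244, 0.105], "yaw": 0, "hand": 0.085}
    - {"travel": [-0.0185, 0.0244, 0.112], "yaw": 0, "hand": 0.085}
    - {"travel": [-0.0185, 0.0244, 0.1135], "yaw": 0, "hand": 0.085}
    - {"travel": [-0.0185, 0.0244, 0.1135], "yaw": 0, "hand": 0.085}

```text
clock: 30.6
eef_pos: [0.527, 0.2812, 0.0031]
ee_rot: [0.0, -0.233, 0.972, -0.0]
contact_force: [0.3, -0.3, 0.3]
finger_gap: 0.085
gripper_force: 0.0
```

drive_tool:
  moves:
    - {"travel": [0, 0, 0], "yaw": 0, "hand": 0.06}
    - {"travel": [0, 0, 0], "yaw": 0, "hand": 0.05}
    - {"travel": [0, 0, 0], "yaw": 0, "hand": 0.04}
    - {"travel": [0, 0, 0], "yaw": 0, "hand": 0.03}
    - {"travel": [0, 0, 0], "yaw": 0, "hand": 0.02}
    - {"travel": [0, 0, 0], "yaw": 0, "hand": 0.02}
    - {"travel": [0, 0, 0], "yaw": 0, "hand": 0.02}
    - {"travel": [0, 0, 0], "yaw": 0, "hand": 0.02}
  newtons: 35

```text
clock: 31.27
eef_pos: [0.5286, 0.2828, 0.0056]
ee_rot: [0.002, -0.234, 0.972, 0.0]
contact_force: [-1.8, -1.4, 11.2]
finger_gap: 0.025
gripper_force: 34.6
```

drive_tool:
  moves:
    - {"travel": [0, 0, -0.03], "yaw": 0, "hand": 0.02}
    - {"travel": [0, 0, -0.06], "yaw": 0, "hand": 0.02}
    - {"travel": [0.01, -0.02, -0.09], "yaw": 4, "hand": 0.02}
    - {"travel": [0.025, -0.045, -0.1], "yaw": 9, "hand": 0.02}
    - {"travel": [0.04, -0.07, -0.1], "yaw": 14, "hand": 0.02}
    - {"travel": [0.055, -0.095, -0.1], "yaw": 19, "hand": 0.02}
    - {"travel": [0.07, -0.12, -0.1], "yaw": 24, "hand": 0.02}
    - {"travel": [0.08, -0.14, -0.1], "yaw": 27.1, "hand": 0.02}
    - {"travel": [0.086, -0.1495, -0.1], "yaw": 27.1, "hand": 0.02}
    - {"travel": [0.086, -0.1495, -0.1], "yaw": 27.1, "hand": 0.02}

```text
clock: 32.1
eef_pos: [0.5182, 0.1076, 0.1033]
ee_rot: [0.0, 0.001, 1.0, -0.0]
contact_force: [0.4, 1.1, -0.8]
finger_gap: 0.0242
gripper_force: 35.1
```

drive_tool:
  moves:
    - {"travel": [0, 0, 0], "yaw": 0, "hand": 0.02}
    - {"travel": [0, 0, 0], "yaw": 0, "hand": 0.02}

```text
clock: 32.27
eef_pos: [0.5182, 0.1105, 0.103]
ee_rot: [0.0, -0.0, 1.0, 0.0]
contact_force: [0.4, -0.2, -0.6]
finger_gap: 0.0244
gripper_force: 35.1
```

```bash
python3 - <<'E'
from h import *
look()
T,S=arm.read_camera('top'),arm.read_camera('side'); s=arm.sense(); e=s['eef_pos']
a=cv2.resize(T[150:225,160:260,::-1],(400,300),interpolation=cv2.INTER_CUBIC)
b=cv2.resize(S[100:190,180:300,::-1],(400,300),interpolation=cv2.INTER_CUBIC)
cv2.imwrite('pics/k1.png',np.hstack([a,b]))
print(s['eef_pos'],s['ee_rot'],s['gripper_force'])
P=[[e[0]+.04,e[1],e[2]-.0056+.01],[e[0]+.073,e[1],e[2]-.0056+.01],[.616,.1106,.072],[.616,.1106,.05]]
print(((w2px('side',P)-[180,100])*3.333+[400,0]).round(), ((w2px('top',P)-[160,150])*4).round())
E
```

```text
top red 225:0.6259,0.1052
top blue 341:0.6550,-0.1299
side red 502:0.6176,0.1256 95:0.5427,0.2283
side blue 646:0.6563,-0.1185 120:0.4672,0.0100
32.4667 [0.5179 0.1106 0.1026] [-0.8  0.4 -0.3] 0.02465663927873846
[0.51786039 0.11030563 0.10257116] [-1.24128268e-04 -1.44745738e-05  9.99999992e-01  2.32233840e-05] 35.08788049221039
[[555. 127.]
 [594. 125.]
 [623. 153.]
 [623. 171.]] [[154. 194.]
 [154. 152.]
 [159. 126.]
 [162. 130.]]
```

View pics/k1.png

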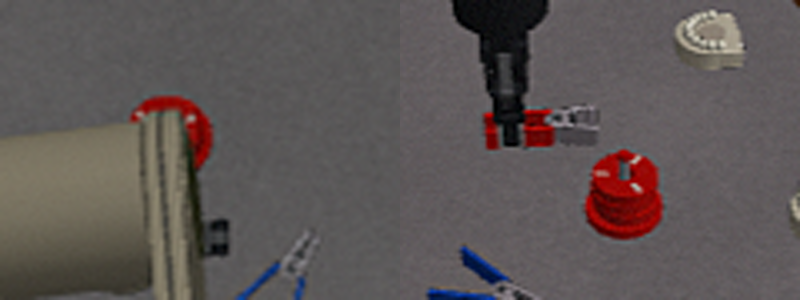

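The clip is held level with its jaws open and lined up with the post. I'll lower it to about 6 mm above the stack, then push it on.

drive_tool:
  moves:
    - {"travel": [0, 0, 0.02], "yaw": 0, "hand": 0.02}
    - {"travel": [0, 0, 0.035], "yaw": 0, "hand": 0.02}
    - {"travel": [0, 0, 0.042], "yaw": 0, "hand": 0.02}
    - {"travel": [0, 0, 0.045], "yaw": 0, "hand": 0.02}
    - {"travel": [0, 0, 0.045], "yaw": 0, "hand": 0.02}
    - {"travel": [0, 0, 0.045], "yaw": 0, "hand": 0.02}

```text
clock: 33.07
eef_pos: [0.5183, 0.1098, 0.0583]
ee_rot: [0.0, 0.001, 1.0, 0.0]
contact_force: [0.2, 0.5, -0.8]
finger_gap: 0.0246
gripper_force: 35.1
```

drive_tool:
  moves:
    - {"travel": [-0.006, 0, 0], "yaw": 0, "hand": 0.02}
    - {"travel": [-0.012, 0, 0], "yaw": 0, "hand": 0.02}
    - {"travel": [-0.017, 0, 0], "yaw": 0, "hand": 0.02}
    - {"travel": [-0.021, 0, 0], "yaw": 0, "hand": 0.02}
    - {"travel": [-0.025, 0, 0], "yaw": 0, "hand": 0.02}
    - {"travel": [-0.025, 0, 0], "yaw": 0, "hand": 0.02}

```text
clock: 33.57
eef_pos: [0.544, 0.1095, 0.0579]
ee_rot: [0.0, 0.001, 1.0, 0.0]
contact_force: [-0.3, 0.4, -0.5]
finger_gap: 0.0245
gripper_force: 35.1
```

drive_tool:
  moves:
    - {"travel": [-0.003, 0.0007, 0], "yaw": 0, "hand": 0.02}
    - {"travel": [-0.006, 0.0007, 0], "yaw": 0, "hand": 0.02}
    - {"travel": [-0.009, 0.0007, 0], "yaw": 0, "hand": 0.02}
    - {"travel": [-0.0105, 0.0007, 0], "yaw": 0, "hand": 0.02}
    - {"travel": [-0.0115, 0.0007, 0], "yaw": 0, "hand": 0.02}
    - {"travel": [-0.0115, 0.0007, 0], "yaw": 0, "hand": 0.02}
    - {"travel": [-0.0115, 0.0007, 0], "yaw": 0, "hand": 0.02}

```text
clock: 34.15
eef_pos: [0.5542, 0.1103, 0.0575]
ee_rot: [-0.0, 0.001, 1.0, -0.0]
contact_force: [-1.8, -0.9, 0.6]
finger_gap: 0.0245
gripper_force: 35.2
```

Not yet at the stop (at most 2 N), so I'll push in small steps.

drive_tool:
  moves:
    - {"travel": [-0.001, 0, 0], "yaw": 0, "hand": 0.02}
    - {"travel": [-0.002, 0, 0], "yaw": 0, "hand": 0.02}
    - {"travel": [-0.003, 0, 0], "yaw": 0, "hand": 0.02}
    - {"travel": [-0.003, 0, 0], "yaw": 0, "hand": 0.02}

```text
clock: 34.48
eef_pos: [0.5549, 0.1102, 0.0568]
ee_rot: [-0.003, 0.001, 1.0, -0.0]
contact_force: [-11.5, -0.2, 4.1]
finger_gap: 0.0242
gripper_force: 36.1
```

drive_tool:
  moves:
    - {"travel": [0.0015, 0, 0.0015], "yaw": 0, "hand": 0.02}
    - {"travel": [0.002, 0, 0.003], "yaw": 0, "hand": 0.02}
    - {"travel": [0.002, 0, 0.004], "yaw": 0, "hand": 0.02}
    - {"travel": [0.002, 0, 0.004], "yaw": 0, "hand": 0.02}

```text
clock: 34.82
eef_pos: [0.5546, 0.1102, 0.0532]
ee_rot: [-0.001, 0.001, 1.0, -0.0]
contact_force: [-3.1, -0.0, -1.2]
finger_gap: 0.0251
gripper_force: 35.2
```

drive_tool:
  moves:
    - {"travel": [0, 0, 0.001], "yaw": 0, "hand": 0.02}
    - {"travel": [0, 0, 0.002], "yaw": 0, "hand": 0.02}
    - {"travel": [0, 0, 0.003], "yaw": 0, "hand": 0.02}
    - {"travel": [0, 0, 0.003], "yaw": 0, "hand": 0.02}

```text
clock: 35.15
eef_pos: [0.5548, 0.1103, 0.0513]
ee_rot: [-0.001, 0.001, 1.0, -0.0]
contact_force: [-12.2, -0.6, 10.5]
finger_gap: 0.0246
gripper_force: 36.8
```

drive_tool:
  moves:
    - {"travel": [0.0005, 0, 0.0005], "yaw": 0, "hand": 0.085}
    - {"travel": [0.0005, 0, 0.0005], "yaw": 0, "hand": 0.085}
    - {"travel": [0.0005, 0, 0.0005], "yaw": 0, "hand": 0.085}
    - {"travel": [0.0005, 0, 0.0005], "yaw": 0, "hand": 0.085}
    - {"travel": [0.0005, 0, 0.0005], "yaw": 0, "hand": 0.085}
    - {"travel": [0.0005, 0, 0.0005], "yaw": 0, "hand": 0.085}

```text
clock: 35.65
eef_pos: [0.5552, 0.1103, 0.0503]
ee_rot: [0.0, 0.001, 1.0, 0.0]
contact_force: [0.2, 0.0, 0.4]
finger_gap: 0.0847
gripper_force: 0.0
```

drive_tool:
  moves:
    - {"travel": [0, 0, -0.015], "yaw": 0, "hand": 0.085}
    - {"travel": [0, 0, -0.04], "yaw": 0, "hand": 0.085}
    - {"travel": [0.01, -0.01, -0.07], "yaw": 0, "hand": 0.085}
    - {"travel": [0.02, -0.04, -0.075], "yaw": 0, "hand": 0.085}
    - {"travel": [0.03, -0.08, -0.075], "yaw": 0, "hand": 0.085}
    - {"travel": [0.04, -0.12, -0.075], "yaw": 0, "hand": 0.085}
    - {"travel": [0.06, -0.16, -0.075], "yaw": 0, "hand": 0.085}
    - {"travel": [0.09, -0.2, -0.075], "yaw": 0, "hand": 0.085}
    - {"travel": [0.11, -0.24, -0.075], "yaw": 0, "hand": 0.085}
    - {"travel": [0.13, -0.27, -0.075], "yaw": 0, "hand": 0.085}

```text
clock: 36.48
eef_pos: [0.4283, -0.1538, 0.1254]
ee_rot: [0.0, 0.0, 1.0, -0.0]
contact_force: [1.5, -0.4, -0.3]
finger_gap: 0.0851
gripper_force: 0.0
```

drive_tool:
  moves:
    - {"travel": [0.005, -0.035, -0.01], "yaw": 0, "hand": 0.085}
    - {"travel": [0.01, -0.07, -0.02], "yaw": 0, "hand": 0.085}
    - {"travel": [0.01, -0.09, -0.02], "yaw": 0, "hand": 0.085}
    - {"travel": [0.01, -0.09, -0.02], "yaw": 0, "hand": 0.085}

```text
clock: 36.82
eef_pos: [0.4191, -0.2466, 0.1466]
ee_rot: [0.001, 0.003, 1.0, -0.002]
contact_force: [-0.0, -0.6, -0.4]
finger_gap: 0.0847
gripper_force: 0.0
```

```bash
python3 - <<'E'
from h import *
look()
T,S=arm.read_camera('top'),arm.read_camera('side'); np.save('T2',T);np.save('S2',S)
clip('top','blue',T); clip('side','blue',S,z=.012)
a=cv2.resize(T[150:225,160:260,::-1],(400,300),interpolation=cv2.INTER_CUBIC)
b=cv2.resize(S[105:195,180:300,::-1],(400,300),interpolation=cv2.INTER_CUBIC)
cv2.imwrite('pics/k2.png',np.hstack([a,b]))
P=[[.616,.1106,.072],[.616,.1106,.046],[.646,.1106,.046],[.594,.1106,.066]]
print(((w2px('side',P)-[180,105])*3.333+[400,0]).round(), ((w2px('top',P)-[160,150])*4).round())
E
```

```text
top red 600:0.5951,0.1127
top blue 342:0.6551,-0.1298
side red 676:0.6015,0.1261 111:0.5609,0.1877
side blue 651:0.6561,-0.1188 120:0.4672,0.0100
37.0167 [ 0.419  -0.2415  0.1448] [ 0.1 -0.2  0.4] 0.08464049774681168
top blue cen [0.4879 0.0386] dir -48.7 L 0.0525 rear [0.4709 0.0579]
top blue cen [0.4675 0.0045] dir -15.3 L 0.052 rear [0.4413 0.0117]
  mid [0.4777 0.0215] axis -32.0 rear mid [0.4561 0.0348]
side blue cen [0.4868 0.0443] dir -52.1 L 0.0517 rear [0.4695 0.0666]
side blue cen [0.4686 0.0043] dir -15.0 L 0.0577 rear [0.4395 0.0121]
  mid [0.4777 0.0243] axis -33.5 rear mid [0.4545 0.0393]
[[623. 136.]
 [623. 158.]
 [656. 156.]
 [598. 143.]] [[159. 126.]
 [163. 130.]
 [163.  95.]
 [160. 154.]]
```

View pics/k2.png

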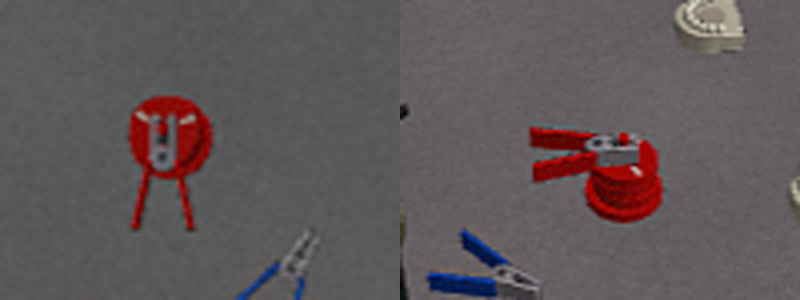

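The red clip sits flat on the stack with the post in its jaws (top crop: hinge at (161,155), predicted (160,154)). Now the blue clip.

drive_tool:
  moves:
    - {"travel": [-0.005, 0.03, 0], "yaw": 5, "hand": 0.085}
    - {"travel": [-0.012, 0.065, 0.01], "yaw": 11, "hand": 0.085}
    - {"travel": [-0.02, 0.1, 0.02], "yaw": 17, "hand": 0.085}
    - {"travel": [-0.027, 0.14, 0.03], "yaw": 23, "hand": 0.085}
    - {"travel": [-0.034, 0.18, 0.03], "yaw": 29, "hand": 0.085}
    - {"travel": [-0.042, 0.22, 0.04], "yaw": 32, "hand": 0.085}
    - {"travel": [-0.049, 0.255, 0.05], "yaw": 32, "hand": 0.085}
    - {"travel": [-0.051, 0.269, 0.06], "yaw": 32, "hand": 0.085}
    - {"travel": [-0.051, 0.269, 0.06], "yaw": 32, "hand": 0.085}
    - {"travel": [-0.051, 0.269, 0.06], "yaw": 32, "hand": 0.085}

```text
clock: 37.95
eef_pos: [0.4694, 0.0283, 0.0844]
ee_rot: [-0.001, 0.274, 0.962, -0.0]
contact_force: [0.2, -0.9, -0.2]
finger_gap: 0.085
gripper_force: 0.0
```

```bash
python3 - <<'E'
from h import *
S=arm.read_camera('side'); s=arm.sense()
clip('side','blue',S,z=.012)
q=s['ee_rot'];x=R.from_quat([q[1],q[2],q[3],q[0]]).as_matrix()[:,0]
print(s['eef_pos'],np.degrees(np.arctan2(-x[1],-x[0])),tool([.470,.0265,.004]))
E
```

```text
side blue cen [0.4859 0.0469] dir -47.7 L 0.0518 rear [0.4687 0.0658]
side blue cen [0.4689 0.0041] dir -15.4 L 0.0586 rear [0.4395 0.0122]
  mid [0.4774 0.0255] axis -31.5 rear mid [0.4541 0.039 ]
[0.47000938 0.02727111 0.08506935] -31.933442896653904 [-0.00043382 -0.00060489  0.0810696 ]
```

drive_tool:
  moves:
    - {"travel": [0, 0, 0.03], "yaw": 0, "hand": 0.085}
    - {"travel": [0, 0, 0.055], "yaw": 0, "hand": 0.085}
    - {"travel": [0, 0, 0.071], "yaw": 0, "hand": 0.085}
    - {"travel": [0, 0, 0.079], "yaw": 0, "hand": 0.085}
    - {"travel": [0, 0, 0.081], "yaw": 0, "hand": 0.085}
    - {"travel": [0, 0, 0.081], "yaw": 0, "hand": 0.085}
    - {"travel": [0, 0, 0.081], "yaw": 0, "hand": 0.085}

```text
clock: 38.58
eef_pos: [0.4716, 0.0262, 0.0055]
ee_rot: [0.001, 0.277, 0.961, 0.0]
contact_force: [0.1, 0.2, 0.9]
finger_gap: 0.0849
gripper_force: 0.0
```

drive_tool:
  moves:
    - {"travel": [0, 0, 0], "yaw": 0, "hand": 0.06}
    - {"travel": [0, 0, 0], "yaw": 0, "hand": 0.05}
    - {"travel": [0, 0, 0], "yaw": 0, "hand": 0.04}
    - {"travel": [0, 0, 0], "yaw": 0, "hand": 0.03}
    - {"travel": [0, 0, 0], "yaw": 0, "hand": 0.02}
    - {"travel": [0, 0, 0], "yaw": 0, "hand": 0.02}
    - {"travel": [0, 0, 0], "yaw": 0, "hand": 0.02}
    - {"travel": [0, 0, 0], "yaw": 0, "hand": 0.02}
  newtons: 35

```text
clock: 39.25
eef_pos: [0.472, 0.0266, 0.0062]
ee_rot: [0.001, 0.276, 0.961, 0.0]
contact_force: [-2.9, 0.6, 12.1]
finger_gap: 0.0245
gripper_force: 34.2
```

drive_tool:
  moves:
    - {"travel": [0, 0, -0.03], "yaw": 0, "hand": 0.02}
    - {"travel": [0, 0, -0.06], "yaw": 0, "hand": 0.02}
    - {"travel": [-0.015, -0.009, -0.09], "yaw": -5, "hand": 0.02}
    - {"travel": [-0.04, -0.023, -0.1], "yaw": -11, "hand": 0.02}
    - {"travel": [-0.065, -0.037, -0.1], "yaw": -17, "hand": 0.02}
    - {"travel": [-0.09, -0.051, -0.1], "yaw": -23, "hand": 0.02}
    - {"travel": [-0.115, -0.066, -0.1], "yaw": -29, "hand": 0.02}
    - {"travel": [-0.14, -0.08, -0.1], "yaw": -32, "hand": 0.02}
    - {"travel": [-0.154, -0.0875, -0.1], "yaw": -32, "hand": 0.02}
    - {"travel": [-0.154, -0.0875, -0.1], "yaw": -32, "hand": 0.02}

```text
clock: 40.08
eef_pos: [0.5558, -0.1323, 0.1047]
ee_rot: [0.001, 0.002, 1.0, -0.001]
contact_force: [0.4, -1.6, -0.9]
finger_gap: 0.0246
gripper_force: 35.6
```

drive_tool:
  moves:
    - {"travel": [0, 0, 0], "yaw": 0, "hand": 0.02}
    - {"travel": [0, 0, 0], "yaw": 0, "hand": 0.02}

```text
clock: 40.25
eef_pos: [0.554, -0.1287, 0.1039]
ee_rot: [-0.0, 0.001, 1.0, 0.0]
contact_force: [0.2, -0.7, -0.7]
finger_gap: 0.0245
gripper_force: 35.6
```

```bash
python3 - <<'E'
from h import *
look()
S=arm.read_camera('side'); s=arm.sense(); e=s['eef_pos']
b=cv2.resize(S[140:240,190:310,::-1],(720,600),interpolation=cv2.INTER_CUBIC)
cv2.imwrite('pics/k3.png',b)
print(e,s['ee_rot'],s['gripper_force'],tool([.556,-.1292,.058]))
P=[[e[0]+.04,e[1],e[2]+.014],[e[0]+.073,e[1],e[2]+.014],[.6537,-.1292,.072],[.6537,-.1292,.046]]
print(((w2px('side',P)-[190,140])*6).round())
E
```

```text
top red 600:0.5951,0.1127
top blue
side red 243:0.6322,0.1179
side blue 647:0.6562,-0.1185 116:0.5866,-0.0444 59:0.5395,-0.0431
40.45 [ 0.5542 -0.1283  0.1042] [ 0.3 -0.4  1. ] 0.024185657048036963
[ 0.55429216 -0.12845594  0.10428192] [1.82213069e-05 1.65619334e-04 9.99999986e-01 3.05679599e-05] 35.5674147605896 [-0.0017064  -0.00074632  0.04628194]
[[345. 350.]
 [426. 344.]
 [485. 411.]
 [482. 449.]]
```

View pics/k3.png

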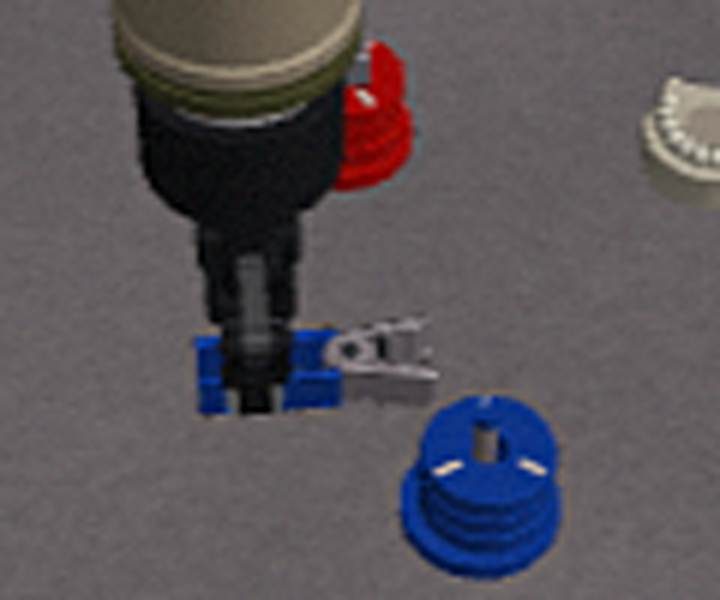

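The clip is open and level (hinge (347,350), predicted (345,350)), and the blue stack is flat with its post at (485,430). Lowering and pushing on as before.

drive_tool:
  moves:
    - {"travel": [0, -0.0008, 0.02], "yaw": 0, "hand": 0.02}
    - {"travel": [0, -0.0008, 0.035], "yaw": 0, "hand": 0.02}
    - {"travel": [0, -0.0008, 0.042], "yaw": 0, "hand": 0.02}
    - {"travel": [0, -0.0008, 0.046], "yaw": 0, "hand": 0.02}
    - {"travel": [0, -0.0008, 0.046], "yaw": 0, "hand": 0.02}
    - {"travel": [0, -0.0008, 0.046], "yaw": 0, "hand": 0.02}

```text
clock: 41.0
eef_pos: [0.5547, -0.13, 0.0587]
ee_rot: [0.0, 0.001, 1.0, -0.0]
contact_force: [0.0, -0.4, 0.8]
finger_gap: 0.0249
gripper_force: 35.6
```

drive_tool:
  moves:
    - {"travel": [-0.006, 0, 0], "yaw": 0, "hand": 0.02}
    - {"travel": [-0.012, 0, 0], "yaw": 0, "hand": 0.02}
    - {"travel": [-0.018, 0, 0], "yaw": 0, "hand": 0.02}
    - {"travel": [-0.023, 0, 0], "yaw": 0, "hand": 0.02}
    - {"travel": [-0.027, 0, 0], "yaw": 0, "hand": 0.02}
    - {"travel": [-0.027, 0, 0], "yaw": 0, "hand": 0.02}

```text
clock: 41.5
eef_pos: [0.5825, -0.1301, 0.0584]
ee_rot: [0.0, 0.001, 1.0, -0.0]
contact_force: [0.0, -0.7, -0.9]
finger_gap: 0.0243
gripper_force: 35.6
```

drive_tool:
  moves:
    - {"travel": [-0.003, 0.0005, 0], "yaw": 0, "hand": 0.02}
    - {"travel": [-0.006, 0.0005, 0], "yaw": 0, "hand": 0.02}
    - {"travel": [-0.009, 0.0005, 0], "yaw": 0, "hand": 0.02}
    - {"travel": [-0.0105, 0.0005, 0], "yaw": 0, "hand": 0.02}
    - {"travel": [-0.012, 0.0005, 0], "yaw": 0, "hand": 0.02}
    - {"travel": [-0.012, 0.0005, 0], "yaw": 0, "hand": 0.02}

```text
clock: 42.0
eef_pos: [0.5922, -0.1295, 0.0576]
ee_rot: [-0.002, 0.001, 1.0, 0.0]
contact_force: [-6.3, -0.4, 1.5]
finger_gap: 0.0246
gripper_force: 36.1
```

drive_tool:
  moves:
    - {"travel": [-0.001, 0, 0], "yaw": 0, "hand": 0.02}
    - {"travel": [-0.0015, 0, 0], "yaw": 0, "hand": 0.02}
    - {"travel": [-0.0015, 0, 0], "yaw": 0, "hand": 0.02}

```text
clock: 42.25
eef_pos: [0.5924, -0.1294, 0.0573]
ee_rot: [-0.003, 0.001, 1.0, 0.0]
contact_force: [-11.6, 0.3, 4.7]
finger_gap: 0.0245
gripper_force: 36.6
```

drive_tool:
  moves:
    - {"travel": [0.0015, 0, 0.0015], "yaw": 0, "hand": 0.02}
    - {"travel": [0.002, 0, 0.003], "yaw": 0, "hand": 0.02}
    - {"travel": [0.002, 0, 0.004], "yaw": 0, "hand": 0.02}
    - {"travel": [0.002, 0, 0.004], "yaw": 0, "hand": 0.02}

```text
clock: 42.58
eef_pos: [0.5921, -0.1295, 0.0536]
ee_rot: [-0.001, 0.001, 1.0, 0.0]
contact_force: [-3.9, -0.4, 0.6]
finger_gap: 0.0247
gripper_force: 35.8
```

drive_tool:
  moves:
    - {"travel": [0, 0, 0.001], "yaw": 0, "hand": 0.02}
    - {"travel": [0, 0, 0.002], "yaw": 0, "hand": 0.02}
    - {"travel": [0, 0, 0.0025], "yaw": 0, "hand": 0.02}
    - {"travel": [0, 0, 0.0025], "yaw": 0, "hand": 0.02}

```text
clock: 42.92
eef_pos: [0.5923, -0.1296, 0.0521]
ee_rot: [-0.001, 0.001, 1.0, 0.0]
contact_force: [-9.6, 0.4, 7.1]
finger_gap: 0.0245
gripper_force: 36.9
```

Stop felt at the throat, and the clip is resting on the top plate with 7 N. I'll press slightly, then release and retreat.

drive_tool:
  moves:
    - {"travel": [0.0005, 0, 0.001], "yaw": 0, "hand": 0.02}
    - {"travel": [0.0005, 0, 0.001], "yaw": 0, "hand": 0.085}
    - {"travel": [0.0005, 0, 0.001], "yaw": 0, "hand": 0.085}
    - {"travel": [0.0005, 0, 0.001], "yaw": 0, "hand": 0.085}
    - {"travel": [0.0005, 0, 0.001], "yaw": 0, "hand": 0.085}
    - {"travel": [0.0005, 0, 0.001], "yaw": 0, "hand": 0.085}
    - {"travel": [0.0005, 0, 0.001], "yaw": 0, "hand": 0.085}

```text
clock: 43.5
eef_pos: [0.5926, -0.1296, 0.0507]
ee_rot: [0.0, 0.001, 1.0, -0.0]
contact_force: [0.8, 1.2, -0.4]
finger_gap: 0.0849
gripper_force: 0.0
```

drive_tool:
  moves:
    - {"travel": [0, 0, -0.015], "yaw": 0, "hand": 0.085}
    - {"travel": [0, 0, -0.04], "yaw": 0, "hand": 0.085}
    - {"travel": [0, 0, -0.075], "yaw": 0, "hand": 0.085}
    - {"travel": [0.03, -0.01, -0.085], "yaw": 0, "hand": 0.085}
    - {"travel": [0.06, -0.03, -0.085], "yaw": 0, "hand": 0.085}
    - {"travel": [0.09, -0.06, -0.085], "yaw": 0, "hand": 0.085}
    - {"travel": [0.12, -0.09, -0.085], "yaw": 0, "hand": 0.085}
    - {"travel": [0.14, -0.12, -0.085], "yaw": 0, "hand": 0.085}
    - {"travel": [0.16, -0.15, -0.085], "yaw": 0, "hand": 0.085}
    - {"travel": [0.17, -0.18, -0.085], "yaw": 0, "hand": 0.085}

```text
clock: 44.33
eef_pos: [0.4201, -0.3106, 0.1359]
ee_rot: [-0.0, 0.001, 1.0, -0.0]
contact_force: [0.1, 1.1, 0.3]
finger_gap: 0.0846
gripper_force: 0.0
```

drive_tool:
  moves:
    - {"travel": [0.01, -0.03, 0], "yaw": 0, "hand": 0.085}
    - {"travel": [0.01, -0.04, 0], "yaw": 0, "hand": 0.085}
    - {"travel": [0.01, -0.04, 0], "yaw": 0, "hand": 0.085}
    - {"travel": [0.01, -0.04, 0], "yaw": 0, "hand": 0.085}

```text
clock: 44.67
eef_pos: [0.4123, -0.3493, 0.1355]
ee_rot: [0.0, 0.001, 1.0, 0.0]
contact_force: [-0.2, -0.4, -0.3]
finger_gap: 0.0847
gripper_force: 0.0
```

```bash
python3 - <<'E'
from h import *
look()
T,S=arm.read_camera('top'),arm.read_camera('side')
a=cv2.resize(T[145:225,175:310,::-1],(600,356),interpolation=cv2.INTER_CUBIC)
b=cv2.resize(S[110:250,190:320,::-1],(557,600),interpolation=cv2.INTER_CUBIC)
cv2.imwrite('pics/f_t.png',a);cv2.imwrite('pics/f_s.png',b)
E
```

```text
top red 600:0.5951,0.1127
top blue 573:0.6341,-0.1309
side red 676:0.6015,0.1261 110:0.5610,0.1875
side blue 915:0.6415,-0.1173 137:0.6024,-0.0703
44.8667 [ 0.4127 -0.348   0.1355] [-0.3  0.1 -0.1] 0.08483029892893905
```

View pics/f_t.png

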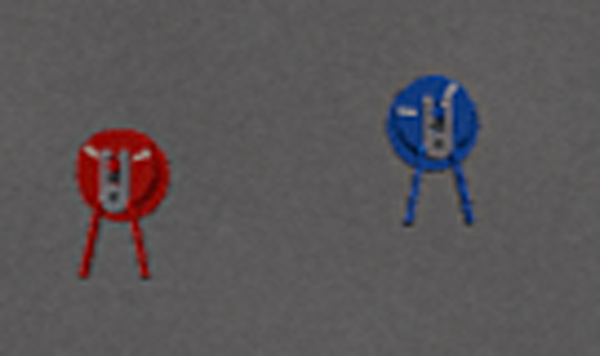

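View pics/f_s.png

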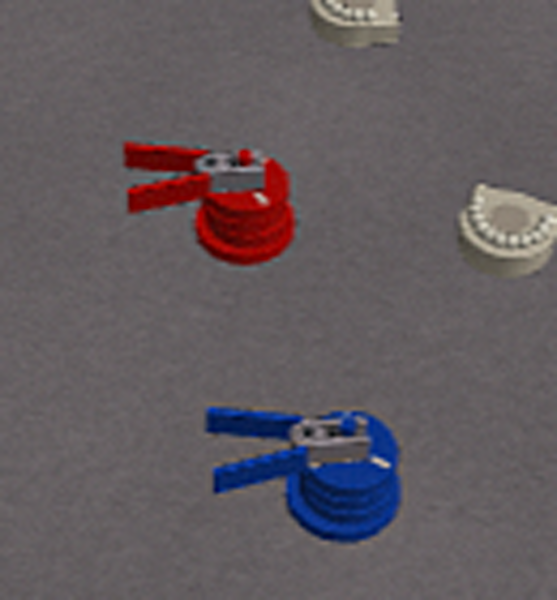

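Both stacks are complete and clipped: the post tips show in the jaws at (245,157) and (348,423), and the clips lie flat on the top plates. The arm is clear, so I'm handing in.

```bash
python3 -c "
from cell import arm
print(arm.hand_in())"
```

```text
the job is handed in; nothing more can be done
None
```

I threaded all three red and all three blue plates onto their posts, keys up, locked each stack with its clip, and handed the job in at about 45 s; the plaster models were left alone.

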